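Bring the feeding cone round the bent rail and lock it at the hatch

ROBOT

A 6-joint arm with a two-finger parallel gripper is mounted at the origin on the work surface. World frame = base frame: x ahead of the robot, y to its left, z up, the work surface at z = 0. Lengths are in m, angles in rad, forces in N, time in s.
With the tool pointing down it reaches from about 0.3 to 0.875 m from the base axis. Payload 6.4 kg.
Tool frame: the origin (TCP) lies at the very end of the fingers, on their centre line; the grasp point (between the pads) lies 19 mm behind it; z points along the fingers, y is the line along which they close (so a half turn about z gives the same grasp; the last joint's range is limited). The gripper opens to 85 mm and grips with 20 to 120 N. Pads are 22 mm wide; open, the fingers measure 114 mm over their backs; the gripper's body (76 mm by 85 mm) begins 54 mm behind the grasp point. The pads swing forward as they close: fully open they stand 13 mm farther back than shut.
Start: joints at [1.034, 0.181, 1.607, -0, 1.354, -0.206], TCP at [0.187, 0.544, 0.231] pointing down, gripper open.
Joint ranges: [-2.99, 2.99], [-0.89, 2.07], [0.3, 2.58], [-1.14, 4.28], [0, 2.63], [-3.12, 3.12]. Speed limits (rad/s): [2.57, 2.57, 3.01, 3.14, 3.14, 3.14].

INTERFACE

Orientations are given as a unit quaternion [w, x, y, z].
In Python, from bench import ctrl gives the robot as it stands.
- The arm moves only by the tool jog_arm, never from a script. Its argument "series" is a list that holds one entry, the list of rows, each a list of 7 numbers: the shift along the tool's x, y, z in mm, then the turn, a rotation vector about the tool's x, y, z in rad, then the finger opening in mm, from 0 to 85.4. In form: [[[tx, ty, tz, rx, ry, rz, gripper], ...]]. A call has exactly 10 rows; each row shifts and turns the commanded pose from where the row before left it, along the tool's axes as they then stand; what a row does not reach is not made up. A row lasts 1/10 s, in which the tool goes at most 50 mm and 8.59 degrees, less where a joint would pass 70% of its speed; a pose out of reach is approached as far as the arm can. A call with a gripper value outside its range is refused whole. The fingers move at their own pace and stop on an object; the grip force is fixed at half the most. Time passes only in rows, so rows that do not move let the fingers close, or fill a call up. It gives the time, the measured TCP pose, the force, the opening and the grip force at its end, in the units of the state.
- ctrl.get_obs(): the state, without advancing time (a new reading comes with each control period).
- ctrl.camera(name): name is "scene" or "side" or "wrist"; returns a dict with "frame" (384x512x3 uint8, blue, green, red), "z_map" (384x512 float32, m along the optical axis (not along the pixel's ray), 0 where there is no reading), "fx", "fy", "cx", "cy" (pixels), "xyz" and "rotation" of the camera in the world. Camera axes: x right, y down, z forward; pixel columns grow to the right and rows downward; lengths in m; the calibration is good to about 2 mm. A picture is of the moment at which its call begins.
- ctrl.hand_in(): hands the job in; it is judged then, once.
The state is a dict: "time_s": time; "q": joint angles; "dq": joint speeds; "joint_efforts": joint torques, N m; "eef_pos": TCP position; "eef_rot": TCP orientation; "wrist_force": force on the tool from outside, world axes, zero at the start; "torque": the same for the moment, N m; "opening": opening from 0.0 (shut) to 1.0 (fully open); "grasp_force": force on a finger pad.
Only numpy, scipy, OpenCV 4.12 (cv2) and the standard library are available. Lean on these libraries where they do the work, as an engineer would, in place of code of your own. Each camera call takes 0.05 s, during which the arm holds its last target. There are 200 camera calls.

TASK

The feeding cone hangs from a white ring threaded on the bent steel rail. Take the ring by its tab and slide it gently along the rail, round both corners, to the black stop over the feeding hatch, feeling your way so that ring and rail are never forced, and press it fully home there with a light push of about 7 N for a moment; then swing the clear keeper arm fully across the rail behind the ring by its steel pin, let go, and leave everything else on the tray where it is.

Things in the scene. Friction and masses are not known exactly. Their poses are not given: they have to be found in the camera images.
- rail: Fixture: level stainless rod, 6 mm thick, bent in plan, centreline 150 mm above this origin all along, on a thin post at each end; rigid. Force from rod on ring: below 10 N on the way (once 20 mm from its start), below 20 N at the stop. Origin: foot of the start post, on the tray floor. The rod runs straight along this +x for 110 mm to first_bend.
- first_bend (a point): Point on the rod's centreline where the first bend begins (axes as rail). From here: left turn (seen from above) of 60 deg at 35 mm radius, 70 mm straight, right turn of 60 deg at 35 mm radius, 85 mm straight to home. Bent by hand: kinks of up to 0.22 rad either way at start and end of each bend, midway along the 70 mm and 35 mm into the 85 mm; not measured: feel them.
- home (a point): Point on the rod's centreline where the ring's origin is, along the rod, when its front face touches the stop; x along the rod to the stop, z up. The stop is a black disc, 24 mm, near face 6 mm past this point, the end post 45 mm past it. Poses are good to 2 mm only: feel the stop; press on it with over 4 N for 0.2 s. Below is the hatch in a glass pane, 36 mm above the tray floor.
- collar: White plastic ring, loose on the rail: bore 9 mm (1.5 mm play all round), outside 24 mm, 12 mm long. Origin: centre of the bore; x along the bore towards the stop, z up. Free-hanging, its origin is 1.5 mm under the rod's centreline. A blue feeding cone, 56 mm wide, hangs below, down to 76 mm under the origin. About 70 g.
- tab (a point): Point in the flat upright grip tab on the ring, 36 mm straight above the ring's origin (axes as collar). The tab is 10 mm thick (y), 16 mm long (x) and free to grip from 15 to 53 mm above the ring's origin.
- keeper (a joint): Angle of the keeper, a clear acrylic arm 72 x 10 x 6 mm that swings level about an upright pivot. 0: closed (a hard end), the arm lies over the rod, its edge 2 mm behind the back of a ring that is home. 1.57: open, the arm lies alongside the rod and points back from the stop; it starts open (1.2 to 1.65). Takes about 0.03 N m to turn, stays where left.
- keeper_pin (a point): Top centre of the upright steel pin on the keeper arm, 10 mm thick, 35 mm of it free above the arm, 30 mm from the pivot: push or pinch it here.
- keeper_pivot (a point): Pivot of the keeper arm, at the arm's underside, 4 mm above the rod's centreline, 60 mm to the left of the rod (along home's +y) and 13 mm back from the home point. The arm closes anticlockwise seen from above; closed it points along home's -y.
- shell: White ceramic shell ornament, 50 mm across, 40 mm high, loose on the tray; leave it. Origin under its centre.
- fork: Stainless planting fork, 205 mm long, 30 mm wide, 12 mm high, lying on the tray; leave it. Origin near its middle, x towards the tines.
- food_jar: Amber glass food jar with black cap, 52 mm across, 62 mm high; leave it. Origin under its centre.
- cleaner: Glass cleaning magnet, 34 x 72 x 32 mm; leave it. Origin under its centre.
- dose_cup: Small white plastic dosing cup, 48 mm across, 36 mm high; leave it. Origin under its centre.
Mind the look-alikes: they are no part of the job. Of the things like the collar, leave any that is yellow; of the rest the smaller one is meant.

How it is judged:
On the way, in this order (a step that is already met when the one before it is completed fails the run):
1. the ring is pressed fully home against the stop (within 2 mm along the rail, over 4 N) while the keeper is still open (x of collar in the frame of home above -0.002 m and contact force between collar and rail above 4 N and value of joint keeper above 0.6 rad), for 0.2 s.
2. the keeper is swung across behind it (x of collar in the frame of home above -0.005 m and value of joint keeper below 0.08 rad), for 0.2 s.
At the end, for the whole second after the job is handed in: the ring rests on the rail within 5 mm of touching the stop, and the keeper is closed across the rail behind it to within 0.08 rad (all of step 2 and distance between collar and home below 0.008 m and linear speed of collar below 0.02 m/s).
It fails at once if ring or cone forced against the rail on the way, between 20 mm past its start and 10 mm short of the stop: more than 10 N (contact force between collar and rail above 10 N and distance of collar from where it was at the start of the episode above 0.02 m and x of collar in the frame of home below -0.01 m).
It fails at once if ring or cone forced against the rail, its stop or its keeper anywhere once 20 mm from its start: more than 20 N (contact force between collar and rail above 20 N and distance of collar from where it was at the start of the episode above 0.02 m).
It fails at once if something else on the tray pushed more than 15 mm (distance of any of shell, fork, food_jar, cleaner, dose_cup from where it was at the start of the episode above 0.015 m).
It also fails if it takes over 72 s, if anything falls off the work surface, if the arm or the gripper's body presses on something with over 40 N, if the wrist force passes 120 N, or if a joint passes its speed limit or range.

## Working session

There is one attempt and no reset: what is moved stays moved. The work goes in short steps, Python scripts to look and compute and a tool call to move; the robot and the scene stay as the last step left them, time stands still between calls to the robot, and variables do not carry over. Pictures are saved under pics/ and viewed, at most 10 in all, crops included, and the job is handed in when it is done.

Besides the shell and the picture viewer there is one more tool, called after "Call:" as name(argument=value, ...), one argument or row to a line, values as JSON. jog_arm: Moves the arm, as the interface text tells. Its arguments: {"type":"object","properties":{"series":{"type":"array"}},"required":["series"]}

```bash
ls; mkdir -p pics; python3 - <<'E'
from bench import ctrl
import cv2,numpy as np,pickle
d={}
for n in("scene","side","wrist"):
    c=ctrl.camera(n); d[n]=c; cv2.imwrite(f"pics/{n}0.png",c["frame"])
    print(n,c["fx"],c["cx"],c["cy"],np.round(c["xyz"],3),np.round(c["rotation"],3).tolist())
pickle.dump(d,open("c0.pkl","wb"))
a=np.hstack([d["scene"]["frame"],d["side"]["frame"]])
print(ctrl.get_obs())
E
```

```text
pics
scene 386.6778044664638 257.03096617993117 191.94666773559663 [ 0.967 -0.241  0.87 ] [-0.23, 0.842, 0.469, -0.134]
side 445.12083679362826 259.3002366627485 197.07502142511936 [ 0.025 -0.863  0.847] [-0.442, 0.848, -0.264, 0.127]
wrist 325.7541674664737 257.23229843197515 193.8746764215831 [0.109 0.569 0.373] [0.132, 0.803, 0.573, 0.093]
{'time_s': 0.15, 'q': array([ 1.03366772e+00,  1.81393791e-01,  1.60772742e+00, -6.75790084e-06,
        1.35378594e+00, -2.06294719e-01]), 'dq': array([ 0.00059044, -0.00206488, -0.00136791,  0.00098259, -0.00049573,
       -0.00057057]), 'joint_efforts': array([ 7.89889054e-04, -4.45264578e+01, -3.51693034e+01, -2.93601124e-04,
        5.85056754e-03, -1.29156291e-06]), 'eef_pos': array([0.18655412, 0.54347755, 0.23060254]), 'eef_rot': array([-2.35646016e-04,  1.64662844e-01,  9.86349692e-01, -6.13561897e-04]), 'wrist_force': array([ 0.33235175, -0.04829759, -0.67214122]), 'torque': array([ 0.0204173 , -0.01669535, -0.02831987]), 'grasp_force': 0.0, 'opening': 0.9983800347879251}
```

View pics/scene0.png

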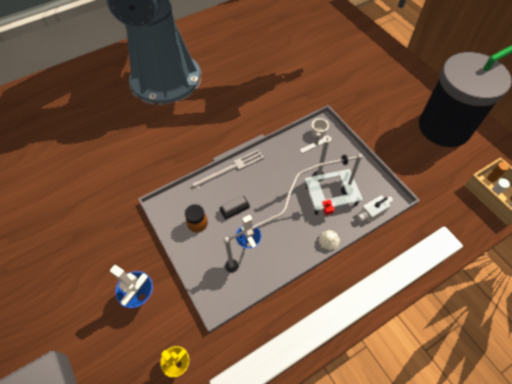

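View pics/side0.png

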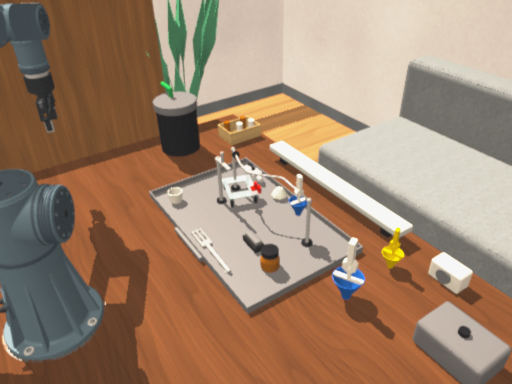

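Candidates for the ring are the one on the rail at scene (248,230), a larger off-tray one at (130,287) and a yellow one at (175,361). I choose the one on the rail. The rail runs from its start post foot at about (232,266), and the stop is near (345,160). Next I'll enlarge crops.

```bash
cat > h.py <<'E'
import numpy as np,pickle,cv2
from scipy.spatial.transform import Rotation as R
def rot(c):
    r=np.array(c["rotation"],float)
    return r if r.shape==(3,3) else R.from_quat(r[[1,2,3,0]]).as_matrix()
def ray(c,u,v): return rot(c)@np.array([(u-c["cx"])/c["fx"],(v-c["cy"])/c["fy"],1])
def atz(c,u,v,z):
    r=ray(c,u,v); o=np.array(c["xyz"]); return o+r*(z-o[2])/r[2]
def dep(c,u,v): 
    return np.array(c["xyz"])+ray(c,u,v)*c["z_map"][int(round(v)),int(round(u))]
def proj(c,p):
    q=rot(c).T@(np.array(p)-np.array(c["xyz"])); return np.array([c["cx"]+c["fx"]*q[0]/q[2],c["cy"]+c["fy"]*q[1]/q[2]])
E
python3 - <<'E'
from h import *
d=pickle.load(open("c0.pkl","rb"))
def crop(n,u0,v0,w,h,s,o):
    f=d[n]["frame"][v0:v0+h,u0:u0+w]; f=cv2.resize(f,None,fx=s,fy=s,interpolation=cv2.INTER_CUBIC)
    for i in range(0,w,10): cv2.putText(f,str(u0+i),(i*s,8),0,.3,(0,255,255),1);cv2.line(f,(i*s,0),(i*s,h*s),(0,255,255) if i%50==0 else (120,120,120),1) if i%20==0 else 0
    for i in range(0,h,10): cv2.putText(f,str(v0+i),(0,i*s+4),0,.3,(0,255,255),1);cv2.line(f,(0,i*s),(w*s,i*s),(120,120,120),1) if i%20==0 else 0
    cv2.imwrite("pics/"+o,f)
crop("scene",218,145,155,130,5,"s1.png")
crop("side",205,140,115,115,5,"d1.png")
E
```

```text
(no output)
```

View pics/s1.png

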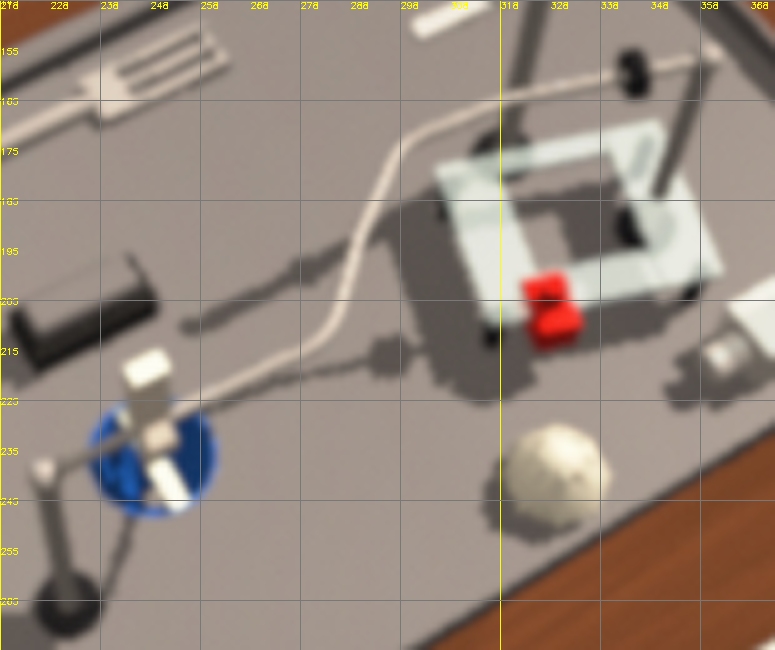

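View pics/d1.png

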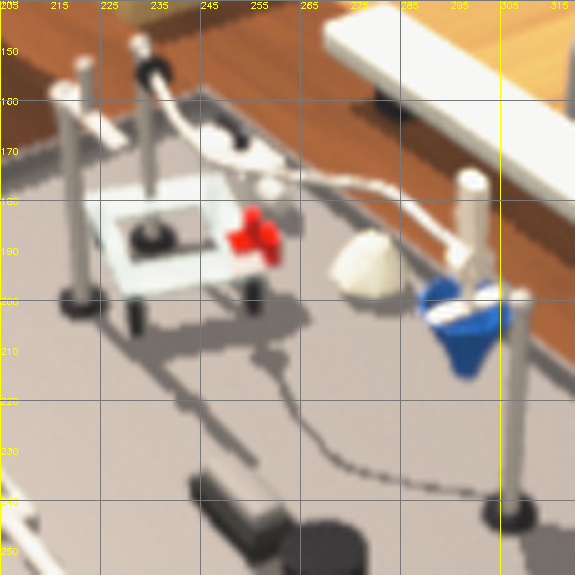

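The crops confirm the pick. The ring on the rail is at scene (250,232), its tab top is near (247,218), and the start post top is at (227,239). The rail bends near (282,214) and (298,175), the stop is at (344.5,160) and the end is at (361,156). The keeper post and arm show at side (217,158)–(229,168), with the pin top at side (221.5,152).

```bash
python3 - <<'E'
from h import *
from scipy.optimize import least_squares
d=pickle.load(open("c0.pkl","rb")); s=d["scene"]; t=d["side"]
for u,v in [(270,235),(240,195),(300,250),(330,240)]: print("floor",dep(s,u,v).round(4))
for u,v in [(250,190),(290,290//1),(200,170)]: print("floor side",dep(t,u,v).round(4))
fl=np.median([dep(s,*p)[2] for p in[(265,240),(235,180),(300,250),(300,230)]]); zr=fl+.150
print("zr",zr)
px=[(44,470),(175,408),(235,375),(290,352),(320,335),(335,315),(345,285),(355,245),(370,205),(390,165),(410,138),(460,115),(510,95),(560,83),(610,72),(633,73),(715,55)]
P=np.array([atz(s,218+x/5,145+y/5,zr)[:2] for x,y in px])
print(P.round(4).tolist())
sp=[(520,298),(455,250),(400,195),(350,180),(290,175),(215,150),(180,115),(155,75),(138,42)]
Q=np.array([atz(t,205+x/5,140+y/5,zr)[:2] for x,y in sp]); print("side",Q.round(4).tolist())
# model: nominal + kinks
def model(p):
    x,y,a=p[:3]; k=p[3:]; pts=[(x,y)]; marks=[]
    def st(L):
        nonlocal x,y
        for _ in range(round(L/.0025)): x+=.0025*np.cos(a);y+=.0025*np.sin(a);pts.append((x,y))
    def arc(sg):
        nonlocal a,x,y
        n=15
        for _ in range(n):
            a+=sg*np.pi/6/n; l=.035*np.pi/3/n; x+=l*np.cos(a);y+=l*np.sin(a);a+=sg*np.pi/6/n;pts.append((x,y))
    st(.11);a+=k[0];arc(1);a+=k[1];st(.035);a+=k[2];st(.035);a+=k[3];arc(-1);a+=k[4];st(.035);a+=k[5];st(.05)
    h=(x,y,a);st(.045);return np.array(pts),h
from scipy.spatial.distance import cdist
def res(p):
    M,h=model(p); r=cdist(np.r_[P[1:15],Q[1:7]],M).min(1)
    st=np.array([P[15],Q[7]])-(np.array(h[:2])+.009*np.array([np.cos(h[2]),np.sin(h[2])]))
    return np.r_[r/.002,(M[0]-P[0])/.002,(M[-1]-P[-1])/.003,st.ravel()/.004,p[3:]/.15]
a0=np.arctan2(*(P[3]-P[0])[::-1])
f=least_squares(res,[*P[0],a0]+[0]*6,diff_step=1e-4)
M,h=model(f.x); print("fit",f.x.round(3),"home",np.round(h,4),"res mm",(res(f.x)*2)[:20].round(1))
pickle.dump((f.x,M,h,zr),open("rail.pkl","wb"))
print("tab depth",dep(s,247,218).round(4),"tab side",dep(t,299,178).round(4), dep(t,299,185).round(4))
print("cone rim mean",[atz(s,218+x/5,145+y/5,zr-.02).round(4) for x,y in[(90,450),(215,450),(155,515)]])
for x,y in[(155,360),(130,370)]: print("tabtop",atz(s,218+x/5,145+y/5,zr+.0515).round(4))
print("tabtop side",atz(t,205+475/5,140+180/5,zr+.0515).round(4))
# keeper
print("pin side",[dep(t,221.5+i*.5,v).round(4) for i,v in[(0,154),(0,156),(0,158)]],atz(t,221.6,152.3,zr+.045).round(4))
hh=np.array([np.cos(h[2]),np.sin(h[2])]);n=np.array([-hh[1],hh[0]]);pv=np.array(h[:2])-.013*hh+.06*n
print("pivot pred",pv.round(4),proj(t,[*pv,zr+.004]),proj(s,[*pv,zr+.004]))
E
```

```text
floor [ 0.6428 -0.0147  0.0057]
floor [ 0.5062 -0.0197  0.0057]
floor [0.7129 0.0258 0.0031]
floor [0.7393 0.0889 0.0374]
floor side [0.6473 0.138  0.0416]
floor side [ 0.5158 -0.2479  0.0018]
floor side [0.6008 0.4002 0.0017]
zr 0.15333209422964958
[[0.6596, -0.132], [0.6639, -0.0727], [0.6641, -0.0438], [0.6672, -0.0186], [0.6671, -0.0036], [0.6625, 0.007], [0.6527, 0.0187], [0.6385, 0.0333], [0.6252, 0.0502], [0.6127, 0.0693], [0.6056, 0.085], [0.6073, 0.111], [0.6104, 0.1365], [0.617, 0.1596], [0.6241, 0.1824], [0.6301, 0.1909], [0.6419, 0.2288]]
side [[0.6643, -0.1306], [0.664, -0.0747], [0.6727, -0.0125], [0.6588, 0.017], [0.6337, 0.0417], [0.6132, 0.0902], [0.6177, 0.1364], [0.6308, 0.1866], [0.6441, 0.229]]
fit [ 0.659 -0.132  1.484 -0.196 -0.025 -0.104  0.087  0.207 -0.153] home [0.6263 0.183  1.2991] res mm [0.6 2.4 2.1 1.4 1.1 0.7 1.3 1.7 0.3 1.5 2.8 3.  2.7 2.3 0.4 3.  2.7 0.3
 6.3 4.3]
tab depth [ 0.6652 -0.0858  0.2078] tab side [ 0.6601 -0.0905  0.2024] [ 0.6588 -0.0932  0.182 ]
cone rim mean [array([ 0.6533, -0.1082,  0.1333]), array([ 0.6808, -0.064 ,  0.1333]), array([ 0.6925, -0.1001,  0.1333])]
tabtop [ 0.6641 -0.0807  0.2048]
tabtop [ 0.6627 -0.0911  0.2048]
tabtop side [ 0.6659 -0.0872  0.2048]
pin side [array([0.5625, 0.153 , 0.1954]), array([0.5616, 0.1522, 0.1893]), array([0.5599, 0.15  , 0.1841])] [0.5654 0.157  0.1983]
pivot pred [0.565  0.1866] [217.53904651 160.19739891] [326.00955786 140.10555603]
```

```bash
cat >> h.py <<'E'
def q2m(q): q=np.array(q); return R.from_quat(q[[1,2,3,0]]).as_matrix()
def down(th): # tool x heading th, z down
    x=np.array([np.cos(th),np.sin(th),0]); z=np.array([0,0,-1.]); return np.c_[x,np.cross(z,x),z]
def delta(o,p,Rt):
    """total shift (mm) in present tool axes, rotvec about tool axes"""
    R0=q2m(o["eef_rot"]); return (R0.T@(np.array(p)-o["eef_pos"])*1000).round(1), R.from_matrix(R0.T@Rt).as_rotvec().round(4)
E
python3 - <<'E'
from h import *
from bench import ctrl
o=ctrl.get_obs(); c=pickle.load(open("c0.pkl","rb"))["wrist"]; T=q2m(o["eef_rot"])
print("cam in tool",(T.T@(c["xyz"]-o["eef_pos"])).round(4),"fwd",(T.T@rot(c)[:,2]).round(3),"right",(T.T@rot(c)[:,0]).round(3))
pickle.dump((T.T@(c["xyz"]-o["eef_pos"]),T.T@rot(c)),open("hand.pkl","wb"))
print("heading",np.arctan2(T[1,0],T[0,0]))
print(delta(o,[.61,.03,.33],down(1.75)))
E
```

```text
cam in tool [ 0.0818 -0.0011 -0.1424] fwd [-0.319 -0.001  0.948] right [-0.  1.  0.]
heading 2.8107600523550857
(array([-567.3, -348.2,  -99.1]), array([-1.3000e-03,  4.0000e-04,  1.0608e+00]))
```

```bash
cat >> h.py <<'E'
def rows(p0,R0,pts,g):
    """pts: list of (pos,R) waypoints per row -> rows; shift in axes before the row's turn"""
    out=[]
    for p,Rt in pts:
        t=R0.T@(np.array(p)-p0)*1000; r=R.from_matrix(R0.T@Rt).as_rotvec()
        t=t.round(1); r=r.round(3); out.append([*t.tolist(),*r.tolist(),g])
        p0=p0+R0@t/1000; R0=R0@R.from_rotvec(r).as_matrix()
    return out
def lin(p0,h0,p1,h1,n): return [(p0+(np.array(p1)-p0)*k/n,down(h0+(h1-h0)*k/n)) for k in range(1,n+1)]
def head(o): T=q2m(o["eef_rot"]); return np.arctan2(T[1,0],T[0,0])
def show(r): print("[["+",\n".join(str([float(round(v,3))+0 for v in x]) for x in r)+"]]")
E
python3 - <<'E'
from h import *
from bench import ctrl
o=ctrl.get_obs()
show(rows(o["eef_pos"],q2m(o["eef_rot"]),lin(o["eef_pos"],head(o),[.61,.03,.33],1.75,18),85))
E
```

```text
[[[-31.5, -19.3, -5.5, -0.001, 0.0, 0.059, 85.0],
[-32.6, -17.5, -5.5, 0.0, 0.0, 0.059, 85.0],
[-33.6, -15.5, -5.6, 0.0, 0.0, 0.059, 85.0],
[-34.4, -13.5, -5.5, 0.0, 0.0, 0.059, 85.0],
[-35.2, -11.4, -5.5, 0.0, 0.0, 0.059, 85.0],
[-35.8, -9.4, -5.5, 0.0, 0.0, 0.059, 85.0],
[-36.2, -7.2, -5.5, 0.0, 0.0, 0.059, 85.0],
[-36.6, -5.0, -5.6, 0.0, 0.0, 0.058, 85.0],
[-36.9, -3.0, -5.5, 0.0, 0.0, 0.059, 85.0],
[-37.0, -0.7, -5.5, 0.0, 0.0, 0.059, 85.0],
[-36.9, 1.4, -5.5, 0.0, 0.0, 0.059, 85.0],
[-36.8, 3.6, -5.6, 0.0, 0.0, 0.059, 85.0],
[-36.5, 5.8, -5.5, 0.0, 0.0, 0.059, 85.0],
[-36.2, 7.9, -5.5, 0.0, 0.0, 0.059, 85.0],
[-35.5, 10.0, -5.5, 0.0, 0.0, 0.059, 85.0],
[-35.0, 12.1, -5.6, 0.0, 0.0, 0.059, 85.0],
[-34.1, 14.2, -5.5, 0.0, 0.0, 0.059, 85.0],
[-33.3, 16.1, -5.5, 0.0, 0.0, 0.059, 85.0]]]
```

Call:
jog_arm(
  series=[
    [[-31.5,-19.3,-5.5,0,0,0.059,85],[-32.6,-17.5,-5.5,0,0,0.059,85],[-33.6,-15.5,-5.5,0,0,0.059,85],[-34.4,-13.5,-5.5,0,0,0.059,85],[-35.2,-11.4,-5.5,0,0,0.059,85],[-35.8,-9.4,-5.5,0,0,0.059,85],[-36.2,-7.2,-5.5,0,0,0.059,85],[-36.6,-5,-5.5,0,0,0.059,85],[-36.9,-3,-5.5,0,0,0.059,85],[-37,-0.7,-5.5,0,0,0.059,85]],
  ],
)

```text
time_s: 1.15
eef_pos: [0.4225, 0.2572, 0.2864]
eef_rot: [-0.0, 0.445, 0.895, -0.0]
wrist_force: [1.0, 0.1, 0.8]
opening: 0.994
grasp_force: 0.0
```

Call:
jog_arm(
  series=[
    [[-36.9,1.4,-5.5,0,0,0.059,85],[-36.8,3.6,-5.5,0,0,0.059,85],[-36.5,5.8,-5.5,0,0,0.059,85],[-36.2,7.9,-5.5,0,0,0.059,85],[-35.5,10,-5.5,0,0,0.059,85],[-35,12.1,-5.5,0,0,0.059,85],[-34.1,14.2,-5.5,0,0,0.059,85],[-33.3,16.1,-5.5,0,0,0.059,85],[0,0,0,0,0,0,85],[0,0,0,0,0,0,85]],
  ],
)

```text
time_s: 2.15
eef_pos: [0.6099, 0.0295, 0.3295]
eef_rot: [-0.001, 0.642, 0.767, -0.0]
wrist_force: [0.0, -0.4, -0.3]
opening: 0.991
grasp_force: 0.0
```

```bash
python3 - <<'E'
from h import *
from bench import ctrl
o=ctrl.get_obs(); c=ctrl.camera("wrist"); pickle.dump((o,c),open("w1.pkl","wb"))
print(o["time_s"],o["eef_pos"],head(o),o["wrist_force"])
f=cv2.resize(c["frame"],(768,576),interpolation=cv2.INTER_CUBIC)
cv2.imwrite("pics/w1.png",f)
E
```

```text
2.15 [0.60986449 0.02950303 0.3295016 ] 1.7477537828396206 [ 0.02415785 -0.4306761  -0.34069857]
```

View pics/w1.png

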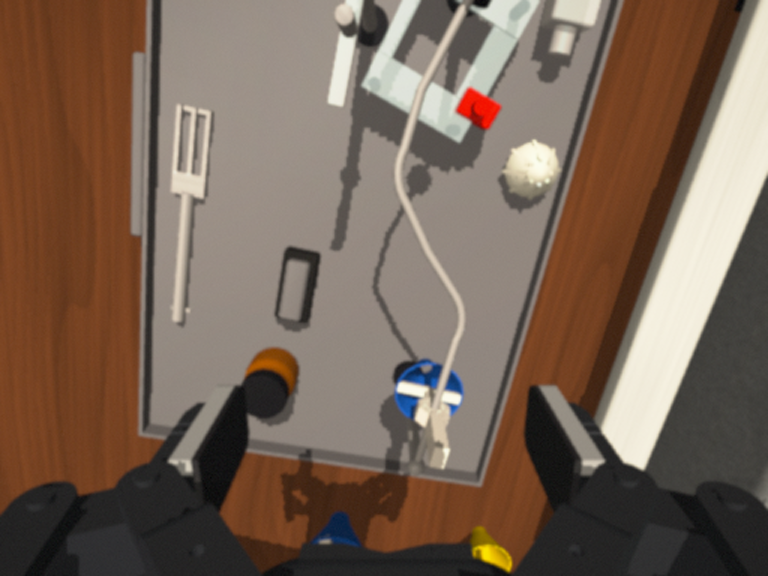

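The wrist view shows the whole rail in the 1.5x image: the ring at (432,405), bends at about (460,315) and (402,175), the stop at (465,5). The keeper arm is at (345,60), with its pin top at (346,15). I'll extract the centreline with the depth mask.

```bash
cat > rail.py <<'E'
from h import *
def line(c,zr,th=.012):
    v,u=np.mgrid[0:384,0:512]; z=c["z_map"]; K=np.stack([(u-c["cx"])/c["fx"],(v-c["cy"])/c["fy"],np.ones_like(u,float)],-1)*z[...,None]
    W=K@rot(c).T+np.array(c["xyz"]); return W,(abs(W[...,2]-zr)<th)&(z>0)
E
python3 - <<'E'
from rail import *
o,c=pickle.load(open("w1.pkl","rb"))
W,m=line(c,.154)
print("floor z",[W[b,a].round(4)[2] for a,b in[(200,150),(270,120),(150,60),(300,190),(330,140)]])
for v in list(range(4,265,8)):
    us=np.where(m[v,240:330])[0]+240
    if len(us): print(v,us.min(),us.max(),len(us),W[v,us].mean(0).round(4), atz(c,us.mean(),v,.153)[:2].round(4))
E
```

```text
floor z [np.float64(0.0037), np.float64(0.0035), np.float64(0.0027), np.float64(0.1578), np.float64(0.0025)]
4 240 325 18 [0.626  0.1811 0.1547] [0.6259 0.1815]
12 240 309 9 [0.6195 0.1734 0.1569] [0.6197 0.1741]
20 298 305 8 [0.6235 0.1679 0.1563] [0.6238 0.1686]
28 294 300 7 [0.621  0.1612 0.1561] [0.6213 0.1617]
36 289 296 8 [0.6185 0.1543 0.1561] [0.6187 0.1547]
44 285 292 8 [0.6163 0.1474 0.1561] [0.6166 0.1478]
52 281 288 8 [0.6142 0.1404 0.1557] [0.6144 0.1407]
60 277 283 7 [0.6115 0.1332 0.1563] [0.6117 0.1334]
68 275 281 7 [0.6111 0.1263 0.156 ] [0.6112 0.1264]
76 273 279 7 [0.6106 0.1193 0.1556] [0.6108 0.1194]
84 271 276 6 [0.6097 0.1121 0.1565] [0.6098 0.1121]
92 268 274 7 [0.6087 0.1048 0.1562] [0.6089 0.1047]
100 266 272 7 [0.6083 0.0974 0.1558] [0.6084 0.0973]
108 263 269 7 [0.6068 0.0898 0.1557] [0.6069 0.0897]
116 263 268 6 [0.6077 0.0826 0.1562] [0.6078 0.0823]
124 263 269 7 [0.6096 0.0753 0.1561] [0.6097 0.075 ]
132 266 272 7 [0.6138 0.0684 0.1565] [0.614 0.068]
140 270 276 7 [0.6191 0.0615 0.156 ] [0.6193 0.061 ]
148 274 279 6 [0.6238 0.0546 0.1569] [0.6242 0.0539]
156 277 283 7 [0.6288 0.0473 0.1566] [0.6292 0.0466]
164 281 285 5 [0.6334 0.0398 0.1559] [0.6337 0.0392]
172 285 291 7 [0.6399 0.0327 0.1562] [0.6404 0.032 ]
180 290 296 7 [0.6465 0.0256 0.1567] [0.6471 0.0246]
188 295 301 7 [0.6533 0.0181 0.1563] [0.6539 0.0172]
196 300 306 7 [0.6602 0.0106 0.1563] [0.6609 0.0096]
204 304 309 6 [0.6657 0.0028 0.1564] [0.6664 0.0016]
212 305 310 6 [ 0.6686 -0.0056  0.1567] [ 0.6695 -0.007 ]
220 304 309 6 [ 0.6698 -0.0149  0.156 ] [ 0.6705 -0.0161]
228 300 305 6 [ 0.6677 -0.0246  0.1559] [ 0.6683 -0.0259]
236 298 303 6 [ 0.6676 -0.0342  0.1559] [ 0.6683 -0.0355]
244 295 300 6 [ 0.6664 -0.044   0.156 ] [ 0.6671 -0.0454]
252 293 298 6 [ 0.6664 -0.0538  0.156 ] [ 0.6671 -0.0554]
260 291 295 5 [ 0.6658 -0.0641  0.1558] [ 0.6665 -0.0656]
```

```bash
cat >> rail.py <<'E'
from scipy.optimize import least_squares
from scipy.spatial import cKDTree
DS=.001
def model(p):
    x,y,a=p[:3];k=p[3:9];seg=[]
    S=[(.11,0),k[0],(.035*np.pi/3,1/.035),k[1],(.035,0),k[2],(.035,0),k[3],(.035*np.pi/3,-1/.035),k[4],(.035,0),k[5],(.095,0)]
    kap=[];pts=[(x,y,a)]
    for s in S:
        if isinstance(s,tuple):
            n=round(s[0]/DS);l=s[0]/n
            for _ in range(n):
                a+=s[1]*l/2;x+=l*np.cos(a);y+=l*np.sin(a);a+=s[1]*l/2;pts.append((x,y,a))
        else:a+=s
    return np.array(pts)
NH=110+37+70+37+85 # index of home
def resid(p,P):
    M=model(p);_,i=cKDTree(M[:,:2]).query(P);e=P-M[i,:2];n=np.c_[-np.sin(M[i,2]),np.cos(M[i,2])]
    return (e*n).sum(1)
E
python3 - <<'E'
from rail import *
o,c=pickle.load(open("w1.pkl","rb")); zr=.1535
W,m=line(c,.156,.006)
P=[]
for v in range(14,266,2):
    us=np.where(m[v,255:315])[0]+255
    if 4<len(us)<10: P.append(atz(c,us.mean(),v,zr)[:2])
P=np.array(P); p0=pickle.load(open("rail.pkl","rb"))[0]
# scene end constraints: start post xy, stop centre
S0=np.array([.661,-.1315]); ST=np.array([.6303,.1885])
def res(p):
    M=model(p);h=M[NH]; st=h[:2]+.009*np.array([np.cos(h[2]),np.sin(h[2])])
    return np.r_[resid(p,P)/.0005,(M[0,:2]-S0)/.003,(st-ST)/.004,p[3:]/.2]
f=least_squares(res,p0,diff_step=1e-5);p=f.x;M=model(p)
r=resid(p,P);print("rms mm",r.std()*1e3,abs(r).max()*1e3,len(P));print("p",p.round(4));print("home",M[NH].round(4),"start resid",(M[0,:2]-S0).round(4),"stop res",f.fun[len(P)+2:len(P)+4]*4)
print(r[::4].round(4)*1000)
np.save("p.npy",p)
# tab: points with z .18-.21 near
mm=(W[...,2]>.19)&(W[...,2]<.212)
q=W[mm]; q=q[(q[:,1]<-.05)&(q[:,1]>-.13)&(abs(q[:,0]-.665)<.03)]
print("tab pts",len(q)); 
if len(q): print(np.percentile(q,[2,50,98],axis=0).round(4)); t=q[q[:,2]>.2]; print(len(t),t.mean(0).round(4),t.min(0).round(4),t.max(0).round(4))
# keeper pin top & arm
q=W[(W[...,2]>.185)&(W[...,2]<.215)]; q=q[(q[:,1]>.08)&(abs(q[:,0]-.57)<.04)]; print("pin",len(q),q.mean(0).round(4) if len(q) else"", q[q[:,2]>.195].mean(0).round(4))
q=W[(W[...,2]>.155)&(W[...,2]<.17)]; q=q[(q[:,1]>.05)&(q[:,0]<.6)]; print("arm",len(q),np.percentile(q,[1,50,99],axis=0).round(4)); 
_,_,vt=np.linalg.svd((q-q.mean(0))[:,:2],full_matrices=False);print("arm dir",vt[0],"keeper", (M[NH,2]-np.pi/2)-np.arctan2(*(-abs(vt[0]))[::-1]))
h=M[NH];hx=np.array([np.cos(h[2]),np.sin(h[2])]);print("pivot pred",(h[:2]-.013*hx+.06*np.array([-hx[1],hx[0]])).round(4))
E
```

```text
rms mm 0.20784490605576283 0.6034068937953655 126
p [ 0.6622 -0.1331  1.5108 -0.2105 -0.0364 -0.1272  0.1355  0.1964 -0.2197]
home [0.6278 0.1814 1.249 ] start resid [ 0.0012 -0.0016] stop res [0.38653611 1.4781437 ]
[-0.1  0.1 -0.1  0.1  0.  -0.1 -0.2 -0.   0.2 -0.1  0.1 -0.3  0.1 -0.2
  0.1 -0.1 -0.2  0.3 -0.   0.1  0.3  0.3  0.2  0.2  0.5 -0.2 -0.  -0.2
  0.2 -0.2  0.3 -0.2]
tab pts 274
[[ 0.6595 -0.0918  0.191 ]
 [ 0.6638 -0.0814  0.2047]
 [ 0.6696 -0.0764  0.2069]]
191 [ 0.6643 -0.0834  0.2048] [ 0.6595 -0.0924  0.2   ] [ 0.6701 -0.0762  0.2071]
pin 195 [0.5657 0.1569 0.1972] [0.5653 0.1574 0.1986]
arm 697 [[0.559  0.1163 0.1596]
 [0.5652 0.1397 0.1638]
 [0.5706 0.1715 0.1673]]
arm dir [-0.08315601 -0.99653654] keeper 1.332224094970537
pivot pred [0.5668 0.1881]
```

```bash
python3 - <<'E'
from h import *
from bench import ctrl
o=ctrl.get_obs(); p0=o["eef_pos"]; A=np.array([.6648,-.084,.23])
a=lin(p0,head(o),A,1.511,5)+lin(A,1.511,[.6648,-.084,.167],1.511,3)
show(rows(p0,q2m(o["eef_rot"]),a,40))
E
```

```text
[[[-24.5, 6.9, 19.9, -0.001, -0.001, 0.048, 40.0],
[-24.1, 8.0, 19.9, 0.0, 0.0, 0.047, 40.0],
[-23.7, 9.2, 19.9, 0.0, 0.0, 0.048, 40.0],
[-23.2, 10.2, 19.9, 0.0, 0.0, 0.047, 40.0],
[-22.8, 11.4, 20.0, 0.0, 0.0, 0.048, 40.0],
[0.0, 0.0, 21.0, 0.0, 0.0, 0.0, 40.0],
[0.0, 0.0, 21.0, 0.0, 0.0, 0.0, 40.0],
[0.0, 0.0, 21.0, 0.0, 0.0, 0.0, 40.0]]]
```

Call:
jog_arm(
  series=[
    [[-24.5,6.9,19.9,0,0,0.048,40],[-24.1,8.0,19.9,0,0,0.047,40],[-23.7,9.2,19.9,0,0,0.048,40],[-23.2,10.2,19.9,0,0,0.047,40],[-22.8,11.4,20,0,0,0.048,40],[0,0,0,0,0,0,40],[0,0,0,0,0,0,40],[0,0,20,0,0,0,40],[0,0,22,0,0,0,40],[0,0,21,0,0,0,40]],
  ],
)

```text
time_s: 3.2
eef_pos: [0.6658, -0.0823, 0.1691]
eef_rot: [0.001, 0.727, 0.687, 0.001]
wrist_force: [-0.4, 0.1, -0.2]
opening: 0.47
grasp_force: 0.0
```

Call:
jog_arm(
  series=[
    [[0,0,0,0,0,0,40],[0,0,0,0,0,0,25],[0,0,0,0,0,0,15],[0,0,0,0,0,0,8],[0,0,0,0,0,0,4],[0,0,0,0,0,0,4],[0,0,0,0,0,0,4],[0,0,0,0,0,0,4],[0,0,0,0,0,0,4],[0,0,0,0,0,0,4]],
  ],
)

```text
time_s: 4.2
eef_pos: [0.6659, -0.084, 0.1702]
eef_rot: [0.001, 0.728, 0.686, 0.001]
wrist_force: [-2.4, 2.6, 6.2]
opening: 0.108
grasp_force: 58.4
```

```bash
python3 - <<'E'
from h import *
from rail import *
from bench import ctrl
o=ctrl.get_obs(); c=ctrl.camera("wrist"); pickle.dump((o,c),open("w2.pkl","wb"))
print(o["time_s"],o["eef_pos"],head(o),o["wrist_force"],o["torque"],o["opening"]*85.4,o["grasp_force"])
T=q2m(o["eef_rot"]);print("z axis",T[:,2].round(4))
p=np.load("p.npy");M=model(p);print("rail offset mm",resid(p,o["eef_pos"][None,:2])*1e3)
f=cv2.resize(c["frame"],(768,576),interpolation=cv2.INTER_CUBIC);cv2.imwrite("pics/w2.png",f[150:])
W,m=line(c,.156,.006); P=[];
for v in range(4,384,4):
    us=np.where(m[v])[0]
    us=[u for u in us if abs(resid(p,W[v,u][None,:2])[0])<.006]
    if 4<len(us)<30: P.append(atz(c,np.mean(us),v,.1535)[:2])
P=np.array(P); r=resid(p,P); print(np.c_[P*1e3,r*1e3].round(1).tolist())
E
```

```text
4.2 [ 0.66593629 -0.08397173  0.17017366] 1.5111166300988592 [-2.36155084  2.56199637  6.16187598] [ 0.41539318  0.63247473 -0.03229245] 9.199331051882083 58.427730202674866
z axis [ 2.e-03 -1.e-04 -1.e+00]
rail offset mm [-0.7996894]
[[641.0, 31.4, -0.0], [642.1, 29.8, 0.2], [643.7, 28.2, 0.2], [645.2, 26.6, 0.2], [646.8, 24.9, 0.1], [648.3, 23.2, 0.1], [649.9, 21.6, 0.1], [651.4, 19.9, 0.1], [653.1, 18.2, 0.0], [654.7, 16.5, -0.0], [656.1, 14.7, 0.1], [657.7, 13.0, 0.1], [659.4, 11.3, 0.0], [660.8, 9.5, 0.2], [662.5, 7.7, 0.1], [663.5, 6.0, 0.3], [664.9, 4.2, 0.0], [665.7, 2.4, 0.2], [666.8, 0.6, 0.1], [667.6, -1.1, 0.1], [668.1, -2.9, 0.1], [668.7, -4.7, 0.1], [669.3, -6.5, -0.0], [669.4, -8.3, 0.2], [669.8, -10.2, 0.1], [670.1, -12.0, -0.1], [670.0, -13.8, 0.0], [669.9, -15.7, 0.1], [669.8, -17.5, 0.1], [669.9, -19.4, -0.3], [669.1, -21.3, 0.2], [668.7, -23.1, 0.0], [668.6, -25.1, 0.0], [668.5, -27.0, 0.1], [668.4, -28.9, 0.1], [668.3, -30.9, 0.1], [668.1, -32.8, 0.1], [668.0, -34.8, 0.1], [667.9, -36.8, 0.1], [667.8, -38.9, 0.1], [667.6, -40.9, 0.1], [667.5, -43.0, 0.1], [667.4, -45.0, 0.1], [667.3, -47.1, 0.1], [667.1, -49.2, 0.1], [667.0, -51.3, 0.1], [666.9, -53.5, 0.1], [666.7, -55.6, 0.1], [666.6, -57.8, 0.1], [666.5, -60.0, 0.1], [666.3, -62.2, 0.1], [666.2, -64.4, 0.1], [666.0, -66.7, 0.1], [665.9, -68.9, 0.1], [665.8, -71.2, 0.1], [665.9, -73.5, -0.1], [665.7, -75.9, -0.1], [664.7, -78.2, 0.8], [665.3, -80.6, 0.0], [665.3, -83.0, -0.1], [661.9, -138.3, -0.0], [661.4, -141.2, 0.3]]
```

View pics/w2.png

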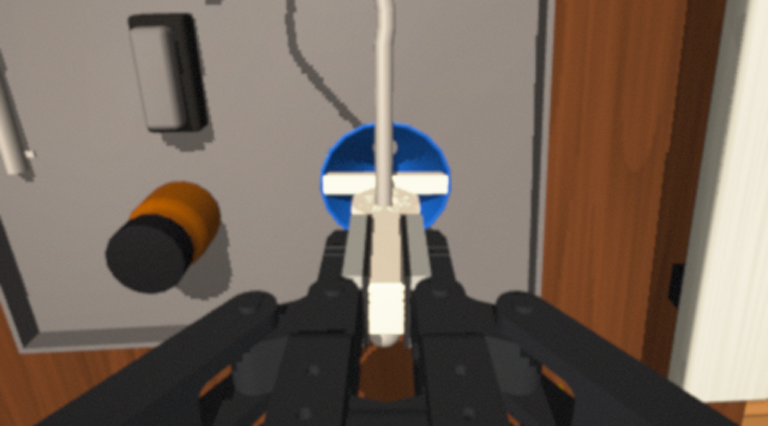

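Call:
jog_arm(
  series=[
    [[0,-0.4,-1,0,0,0,4],[0,-0.4,-1,0,0,0,4],[0,0,-1,0,0,0,4],[0,0,0,0,0,0,4],[0,0,0,0,0,0,4],[0,0,0,0,0,0,4],[0,0,0,0,0,0,4],[0,0,0,0,0,0,4],[0,0,0,0,0,0,4],[0,0,0,0,0,0,4]],
  ],
)

```text
time_s: 5.25
eef_pos: [0.6645, -0.0842, 0.1706]
eef_rot: [-0.0, 0.728, 0.686, -0.0]
wrist_force: [0.5, 0.2, 0.1]
opening: 0.107
grasp_force: 58.3
```

```bash
cat > st.py <<'E'
from rail import *
from bench import ctrl
o=ctrl.get_obs();p=np.load("p.npy");M=model(p)
T=q2m(o["eef_rot"]);i=cKDTree(M[:,:2]).query(o["eef_pos"][:2])[1]
print("t",o["time_s"],"pos",(o["eef_pos"]*1e3).round(2),"s",i,"to home",NH-i,"off mm",(resid(p,o["eef_pos"][None,:2])*1e3).round(2),"yaw err",round(head(o)-M[i,2],3),"F tool",(T.T@o["wrist_force"]).round(2),"Tq tool",(T.T@o["torque"]).round(3),"grip",o["grasp_force"].round(1),round(o["opening"]*85.4,1),"tilt",T[:2,2].round(4))
E
python3 st.py
```

```text
Traceback (most recent call last):
  File "st.py", line 5, in <module>
    print("t",o["time_s"],"pos",(o["eef_pos"]*1e3).round(2),"s",i,"to home",NH-i,"off mm",(resid(p,o["eef_pos"][None,:2])*1e3).round(2),"yaw err",round(head(o)-M[i,2],3),"F tool",(T.T@o["wrist_force"]).round(2),"Tq tool",(T.T@o["torque"]).round(3),"grip",o["grasp_force"].round(1),round(o["opening"]*85.4,1),"tilt",T[:2,2].round(4))
                                                                                                                                                                                                                                                               ^^^^^^^^^^^^^^^^^^^^^^
AttributeError: 'float' object has no attribute 'round'
```

```bash
sed -i 's/o\["grasp_force"\].round(1)/round(o["grasp_force"],1)/' st.py; cat > plan.py <<'E'
import sys
from st import *
# plan.py s_end [nmove] [dy] : follow rail to index s_end (mm), TCP z zt
zt=.1717; se=float(sys.argv[1]); n=int(sys.argv[2]) if len(sys.argv)>2 else 9; dy=float(sys.argv[3])/1e3 if len(sys.argv)>3 else 0
def at(s):
    k=np.arange(len(M)); w=np.exp(-.5*((k-s)/5)**2)*(abs(k-s)<=9); w/=w.sum()
    xy=[np.interp(s,k,M[:,j]) for j in(0,1)]; xy=np.array(xy)*.5+.5*(w@M[:,:2]); a=w@M[:,2]
    return np.array([xy[0]+dy*np.sin(a),xy[1]-dy*np.cos(a),zt]),down(a)
show(rows(o["eef_pos"],T,[at(i+(se-i)*k/n) for k in range(1,n+1)],4))
E
python3 plan.py 65
```

```text
t 5.25 pos [664.52 -84.18 170.63] s 49 to home 290 off mm [0.61] yaw err 0.0 F tool [ 0.27  0.45 -0.1 ] Tq tool [ 0.023 -0.037 -0.017] grip 58.3 9.1 tilt [-0.0001  0.    ]
[[[1.8, 0.6, -1.1, 0.0, 0.0, 0.0, 4.0],
[1.8, 0.0, 0.0, 0.0, 0.0, 0.0, 4.0],
[1.8, 0.0, 0.0, 0.0, 0.0, 0.0, 4.0],
[1.8, 0.0, 0.0, 0.0, 0.0, 0.0, 4.0],
[1.7, 0.0, 0.0, 0.0, 0.0, 0.0, 4.0],
[1.8, 0.0, 0.0, 0.0, 0.0, 0.0, 4.0],
[1.8, 0.0, 0.0, 0.0, 0.0, 0.0, 4.0],
[1.8, 0.0, 0.0, 0.0, 0.0, 0.0, 4.0],
[1.7, 0.0, 0.0, 0.0, 0.0, 0.0, 4.0]]]
```

Call:
jog_arm(
  series=[
    [[1.8,0.6,-1.1,0,0,0,4],[1.8,0,0,0,0,0,4],[1.8,0,0,0,0,0,4],[1.8,0,0,0,0,0,4],[1.8,0,0,0,0,0,4],[1.8,0,0,0,0,0,4],[1.8,0,0,0,0,0,4],[1.8,0,0,0,0,0,4],[1.8,0,0,0,0,0,4],[0,0,0,0,0,0,4]],
  ],
)

```text
time_s: 6.25
eef_pos: [0.6661, -0.0678, 0.1718]
eef_rot: [-0.0, 0.728, 0.686, 0.0]
wrist_force: [0.2, -0.3, -1.3]
opening: 0.104
grasp_force: 58.3
```

```bash
python3 plan.py 88
```

```text
t 6.25 pos [666.12 -67.77 171.79] s 65 to home 274 off mm [-0.01] yaw err 0.0 F tool [-0.29  0.18  1.28] Tq tool [-0.037  0.03  -0.015] grip 58.3 8.9 tilt [0.     0.0001]
[[[2.1, 0.0, 0.1, 0.0, 0.0, 0.0, 4.0],
[2.6, 0.0, 0.0, 0.0, 0.0, 0.0, 4.0],
[2.5, 0.0, 0.0, 0.0, 0.0, 0.0, 4.0],
[2.6, 0.0, 0.0, 0.0, 0.0, 0.0, 4.0],
[2.5, 0.0, 0.0, 0.0, 0.0, 0.0, 4.0],
[2.6, 0.0, 0.0, 0.0, 0.0, 0.0, 4.0],
[2.5, 0.0, 0.0, 0.0, 0.0, 0.0, 4.0],
[2.6, 0.0, 0.0, 0.0, 0.0, 0.0, 4.0],
[2.6, 0.0, 0.0, 0.0, 0.0, 0.0, 4.0]]]
```

Call:
jog_arm(
  series=[
    [[2.5,0,0,0,0,0,4],[2.5,0,0,0,0,0,4],[2.5,0,0,0,0,0,4],[2.5,0,0,0,0,0,4],[2.5,0,0,0,0,0,4],[2.5,0,0,0,0,0,4],[2.5,0,0,0,0,0,4],[2.5,0,0,0,0,0,4],[2.5,0,0,0,0,0,4],[0,0,0,0,0,0,4]],
  ],
)

```text
time_s: 7.25
eef_pos: [0.6675, -0.0452, 0.1718]
eef_rot: [-0.0, 0.728, 0.686, 0.0]
wrist_force: [1.2, 0.2, -1.0]
opening: 0.104
grasp_force: 58.3
```

```bash
python3 plan.py 108
```

```text
t 7.25 pos [667.47 -45.2  171.8 ] s 88 to home 251 off mm [-0.01] yaw err 0.0 F tool [0.27 1.2  0.96] Tq tool [-0.004 -0.018 -0.026] grip 58.3 8.9 tilt [-0.      0.0001]
[[[2.2, 0.0, 0.1, 0.0, 0.0, 0.0, 4.0],
[2.2, 0.0, 0.0, 0.0, 0.0, 0.0, 4.0],
[2.2, 0.0, 0.0, 0.0, 0.0, 0.0, 4.0],
[2.2, 0.0, 0.0, 0.0, 0.0, 0.0, 4.0],
[2.3, 0.0, 0.0, 0.0, 0.0, 0.0, 4.0],
[2.2, 0.0, 0.0, 0.0, 0.0, 0.0, 4.0],
[2.2, 0.0, 0.0, 0.0, 0.0, 0.009, 4.0],
[2.2, 0.0, 0.0, 0.0, 0.0, 0.012, 4.0],
[2.3, 0.0, 0.0, 0.0, 0.0, 0.015, 4.0]]]
```

Call:
jog_arm(
  series=[
    [[2.2,0,0,0,0,0,4],[2.2,0,0,0,0,0,4],[2.2,0,0,0,0,0,4],[2.2,0,0,0,0,0,4],[2.2,0,0,0,0,0,4],[2.2,0,0,0,0,0,4],[2.2,0,0,0,0,0.009,4],[2.2,0,0,0,0,0.012,4],[2.2,0,0,0,0,0.015,4],[0,0,0,0,0,0,4]],
  ],
)

```text
time_s: 8.25
eef_pos: [0.6687, -0.0255, 0.1718]
eef_rot: [-0.0, 0.74, 0.672, 0.0]
wrist_force: [-0.4, 1.0, -0.9]
opening: 0.109
grasp_force: 58.3
```

```bash
python3 plan.py 122
```

```text
t 8.25 pos [668.73 -25.49 171.8 ] s 108 to home 231 off mm [-0.09] yaw err -0.036 F tool [ 0.98 -0.46  0.86] Tq tool [-0.026 -0.042  0.023] grip 58.3 9.3 tilt [0.     0.0001]
[[[1.7, 0.0, 0.1, 0.0, 0.0, 0.009, 4.0],
[1.7, 0.0, 0.0, 0.0, 0.0, 0.005, 4.0],
[1.4, 0.1, 0.0, 0.0, 0.0, -0.002, 4.0],
[1.6, 0.1, 0.0, 0.0, 0.0, -0.011, 4.0],
[1.5, 0.0, 0.0, 0.0, 0.0, -0.018, 4.0],
[1.6, 0.0, 0.0, 0.0, 0.0, -0.029, 4.0],
[1.4, 0.0, 0.0, 0.0, 0.0, -0.032, 4.0],
[1.6, -0.1, 0.0, 0.0, 0.0, -0.044, 4.0],
[1.5, 0.0, 0.0, 0.0, 0.0, -0.044, 4.0]]]
```

Call:
jog_arm(
  series=[
    [[1.7,0,0,0,0,0.009,4],[1.7,0,0,0,0,0.005,4],[1.4,0.1,0,0,0,-0.002,4],[1.6,0.1,0,0,0,-0.011,4],[1.5,0,0,0,0,-0.018,4],[1.6,0,0,0,0,-0.029,4],[1.4,0,0,0,0,-0.032,4],[1.6,-0.1,0,0,0,-0.044,4],[1.5,0,0,0,0,-0.044,4],[0,0,0,0,0,0,4]],
  ],
)

```text
time_s: 9.25
eef_pos: [0.6698, -0.0117, 0.1718]
eef_rot: [-0.0, 0.681, 0.732, 0.0]
wrist_force: [-1.2, -0.1, -1.7]
opening: 0.11
grasp_force: 58.3
```

```bash
python3 plan.py 139
```

```text
t 9.25 pos [669.8  -11.68 171.79] s 122 to home 217 off mm [0.18] yaw err 0.003 F tool [ 0.02 -1.23  1.73] Tq tool [-0.027  0.06  -0.033] grip 58.3 9.4 tilt [-0.      0.0001]
[[[2.0, 0.0, 0.1, 0.0, 0.0, -0.047, 4.0],
[1.8, 0.0, 0.0, 0.0, 0.0, -0.055, 4.0],
[1.9, -0.1, 0.0, 0.0, 0.0, -0.054, 4.0],
[1.9, 0.0, 0.0, 0.0, 0.0, -0.055, 4.0],
[1.9, -0.1, 0.0, 0.0, 0.0, -0.054, 4.0],
[1.9, 0.0, 0.0, 0.0, 0.0, -0.055, 4.0],
[1.9, -0.1, 0.0, 0.0, 0.0, -0.054, 4.0],
[1.8, 0.0, 0.0, 0.0, 0.0, -0.054, 4.0],
[1.8, -0.1, 0.0, 0.0, 0.0, -0.049, 4.0]]]
```

Call:
jog_arm(
  series=[
    [[2,0,0,0,0,-0.047,4],[1.8,0,0,0,0,-0.055,4],[1.9,-0.1,0,0,0,-0.054,4],[1.9,0,0,0,0,-0.055,4],[1.9,-0.1,0,0,0,-0.054,4],[1.9,0,0,0,0,-0.055,4],[1.9,-0.1,0,0,0,-0.054,4],[1.8,0,0,0,0,-0.054,4],[1.8,-0.1,0,0,0,-0.049,4],[0,0,0,0,0,0,4]],
  ],
)

```text
time_s: 10.25
eef_pos: [0.6647, 0.0042, 0.1718]
eef_rot: [-0.0, 0.49, 0.872, -0.0]
wrist_force: [-0.4, -0.6, -0.8]
opening: 0.108
grasp_force: 58.3
```

```bash
python3 plan.py 158
```

```text
t 10.25 pos [664.72   4.22 171.78] s 139 to home 200 off mm [0.22] yaw err -0.003 F tool [-0.32 -0.63  0.8 ] Tq tool [ 0.03  -0.064  0.055] grip 58.3 9.2 tilt [-0.0001  0.    ]
[[[2.2, 0.0, 0.1, 0.0, 0.0, -0.06, 4.0],
[2.1, 0.0, 0.0, 0.0, 0.0, -0.046, 4.0],
[2.0, -0.1, 0.0, 0.0, 0.0, -0.037, 4.0],
[2.1, -0.1, 0.0, 0.0, 0.0, -0.026, 4.0],
[2.1, 0.0, 0.0, 0.0, 0.0, -0.016, 4.0],
[2.1, 0.0, 0.0, 0.0, 0.0, -0.007, 4.0],
[2.1, 0.0, 0.0, 0.0, 0.0, -0.002, 4.0],
[2.1, 0.0, 0.0, 0.0, 0.0, 0.0, 4.0],
[2.1, 0.0, 0.0, 0.0, 0.0, 0.001, 4.0]]]
```

Call:
jog_arm(
  series=[
    [[2.2,0,0,0,0,-0.06,4],[2.1,0,0,0,0,-0.046,4],[2,-0.1,0,0,0,-0.037,4],[2.1,-0.1,0,0,0,-0.026,4],[2.1,0,0,0,0,-0.016,4],[2.1,0,0,0,0,-0.007,4],[2.1,0,0,0,0,-0.002,4],[2.1,0,0,0,0,0,4],[2.1,0,0,0,0,0,4],[0,0,0,0,0,0,4]],
  ],
)

```text
time_s: 11.25
eef_pos: [0.6526, 0.0188, 0.1718]
eef_rot: [-0.0, 0.403, 0.915, 0.0]
wrist_force: [1.0, 0.2, -0.9]
opening: 0.107
grasp_force: 58.3
```

```bash
python3 plan.py 180
```

```text
t 11.25 pos [652.55  18.84 171.78] s 158 to home 181 off mm [-0.04] yaw err 0.001 F tool [-0.57  0.87  0.85] Tq tool [-0.036  0.023 -0.018] grip 58.3 9.2 tilt [-0.0001  0.0001]
[[[2.3, 0.0, 0.1, 0.0, 0.0, 0.001, 4.0],
[2.4, 0.0, 0.0, 0.0, 0.0, 0.0, 4.0],
[2.5, 0.0, 0.0, 0.0, 0.0, 0.0, 4.0],
[2.4, 0.0, 0.0, 0.0, 0.0, 0.0, 4.0],
[2.6, 0.0, 0.0, 0.0, 0.0, 0.0, 4.0],
[2.3, 0.0, 0.0, 0.0, 0.0, 0.0, 4.0],
[2.6, 0.0, 0.0, 0.0, 0.0, 0.005, 4.0],
[2.3, 0.0, 0.0, 0.0, 0.0, 0.012, 4.0],
[2.5, 0.0, 0.0, 0.0, 0.0, 0.02, 4.0]]]
```

Call:
jog_arm(
  series=[
    [[2.4,0,0,0,0,0,4],[2.4,0,0,0,0,0,4],[2.5,0,0,0,0,0,4],[2.4,0,0,0,0,0,4],[2.5,0,0,0,0,0,4],[2.4,0,0,0,0,0,4],[2.5,0,0,0,0,0.005,4],[2.4,0,0,0,0,0.012,4],[2.4,0,0,0,0,0.02,4],[0,0,0,0,0,0,4]],
  ],
)

```text
time_s: 12.25
eef_pos: [0.6378, 0.035, 0.1718]
eef_rot: [-0.0, 0.42, 0.907, 0.0]
wrist_force: [-0.3, -1.1, -0.4]
opening: 0.109
grasp_force: 58.3
```

```bash
python3 plan.py 200
```

```text
t 12.25 pos [637.79  35.02 171.77] s 180 to home 159 off mm [-0.06] yaw err -0.037 F tool [-0.64 -0.96  0.43] Tq tool [ 0.044 -0.002  0.008] grip 58.3 9.3 tilt [-0.0001  0.0001]
[[[2.2, 0.0, 0.1, 0.0, 0.0, 0.024, 4.0],
[2.2, 0.1, 0.0, 0.0, 0.0, 0.023, 4.0],
[2.2, 0.0, 0.0, 0.0, 0.0, 0.02, 4.0],
[2.2, 0.1, 0.0, 0.0, 0.0, 0.014, 4.0],
[2.3, 0.0, 0.0, 0.0, 0.0, 0.009, 4.0],
[2.2, 0.0, 0.0, 0.0, 0.0, 0.0, 4.0],
[2.2, 0.0, 0.0, 0.0, 0.0, 0.0, 4.0],
[2.2, 0.0, 0.0, 0.0, 0.0, 0.0, 4.0],
[2.3, 0.0, 0.0, 0.0, 0.0, 0.0, 4.0]]]
```

Call:
jog_arm(
  series=[
    [[2.2,0,0,0,0,0.024,4],[2.2,0.1,0,0,0,0.023,4],[2.2,0,0,0,0,0.02,4],[2.2,0.1,0,0,0,0.014,4],[2.3,0,0,0,0,0.009,4],[2.2,0,0,0,0,0,4],[2.2,0,0,0,0,0,4],[2.2,0,0,0,0,0,4],[2.3,0,0,0,0,0,4],[0,0,0,0,0,0,4]],
  ],
)

```text
time_s: 13.25
eef_pos: [0.626, 0.0512, 0.1718]
eef_rot: [-0.0, 0.46, 0.888, 0.0]
wrist_force: [0.5, -0.4, -0.9]
opening: 0.107
grasp_force: 58.3
```

```bash
python3 plan.py 219
```

```text
t 13.25 pos [626.05  51.23 171.8 ] s 200 to home 139 off mm [-0.04] yaw err 0.001 F tool [-0.64  0.15  0.85] Tq tool [-0.017 -0.04   0.025] grip 58.3 9.1 tilt [-0.0001  0.0001]
[[[2.1, 0.0, 0.1, 0.0, 0.0, 0.001, 4.0],
[2.1, 0.0, 0.0, 0.0, 0.0, 0.0, 4.0],
[2.1, 0.0, 0.0, 0.0, 0.0, 0.0, 4.0],
[2.1, 0.0, 0.0, 0.0, 0.0, 0.0, 4.0],
[2.1, 0.0, 0.0, 0.0, 0.0, -0.004, 4.0],
[2.1, 0.0, 0.0, 0.0, 0.0, -0.006, 4.0],
[2.1, 0.0, 0.0, 0.0, 0.0, -0.004, 4.0],
[2.1, 0.0, 0.0, 0.0, 0.0, 0.0, 4.0],
[2.1, -0.1, 0.0, 0.0, 0.0, 0.012, 4.0]]]
```

Call:
jog_arm(
  series=[
    [[2.1,0,0,0,0,0,4],[2.1,0,0,0,0,0,4],[2.1,0,0,0,0,0,4],[2.1,0,0,0,0,0,4],[2.1,0,0,0,0,-0.004,4],[2.1,0,0,0,0,-0.006,4],[2.1,0,0,0,0,-0.004,4],[2.1,0,0,0,0,0,4],[2.1,-0.1,0,0,0,0.012,4],[0,0,0,0,0,0,4]],
  ],
)

```text
time_s: 14.25
eef_pos: [0.615, 0.0665, 0.1718]
eef_rot: [-0.0, 0.46, 0.888, -0.0]
wrist_force: [-0.3, -0.3, -0.6]
opening: 0.107
grasp_force: 58.3
```

```bash
python3 plan.py 237
```

```text
t 14.25 pos [615.01  66.51 171.77] s 219 to home 120 off mm [-0.] yaw err -0.076 F tool [-0.03 -0.42  0.63] Tq tool [0.004 0.004 0.003] grip 58.3 9.2 tilt [-0.0001  0.0001]
[[[2.0, 0.0, 0.1, 0.0, 0.0, 0.022, 4.0],
[2.0, 0.0, 0.0, 0.0, 0.0, 0.034, 4.0],
[2.0, 0.0, 0.0, 0.0, 0.0, 0.043, 4.0],
[2.0, 0.1, 0.0, 0.0, 0.0, 0.051, 4.0],
[1.9, 0.0, 0.0, 0.0, 0.0, 0.057, 4.0],
[2.0, 0.1, 0.0, 0.0, 0.0, 0.056, 4.0],
[2.0, 0.0, 0.0, 0.0, 0.0, 0.057, 4.0],
[2.0, 0.1, 0.0, 0.0, 0.0, 0.056, 4.0],
[1.9, 0.0, 0.0, 0.0, 0.0, 0.057, 4.0]]]
```

Call:
jog_arm(
  series=[
    [[2,0,0,0,0,0.022,4],[2,0,0,0,0,0.034,4],[2,0,0,0,0,0.043,4],[2,0.1,0,0,0,0.051,4],[1.9,0,0,0,0,0.057,4],[2,0.1,0,0,0,0.056,4],[2,0,0,0,0,0.057,4],[2,0.1,0,0,0,0.056,4],[1.9,0,0,0,0,0.057,4],[0,0,0,0,0,0,4]],
  ],
)

```text
time_s: 15.25
eef_pos: [0.6077, 0.0825, 0.1718]
eef_rot: [-0.0, 0.64, 0.768, -0.0]
wrist_force: [-0.3, 0.1, -1.1]
opening: 0.107
grasp_force: 58.3
```

```bash
python3 plan.py 254
```

```text
t 15.25 pos [607.68  82.46 171.78] s 237 to home 102 off mm [-0.18] yaw err -0.001 F tool [ 0.11 -0.26  1.13] Tq tool [-0.015 -0.001 -0.047] grip 58.3 9.1 tilt [-0.0001  0.    ]
[[[1.9, 0.0, 0.1, 0.0, 0.0, 0.049, 4.0],
[1.9, 0.0, 0.0, 0.0, 0.0, 0.055, 4.0],
[1.9, 0.1, 0.0, 0.0, 0.0, 0.054, 4.0],
[1.9, 0.1, 0.0, 0.0, 0.0, 0.055, 4.0],
[1.8, 0.0, 0.0, 0.0, 0.0, 0.05, 4.0],
[1.9, 0.0, 0.0, 0.0, 0.0, 0.039, 4.0],
[1.9, 0.1, 0.0, 0.0, 0.0, 0.027, 4.0],
[1.9, 0.1, 0.0, 0.0, 0.0, 0.013, 4.0],
[1.8, 0.1, 0.0, 0.0, 0.0, -0.001, 4.0]]]
```

Call:
jog_arm(
  series=[
    [[1.9,0,0,0,0,0.049,4],[1.9,0,0,0,0,0.055,4],[1.9,0.1,0,0,0,0.054,4],[1.9,0.1,0,0,0,0.055,4],[1.8,0,0,0,0,0.05,4],[1.9,0,0,0,0,0.039,4],[1.9,0.1,0,0,0,0.027,4],[1.9,0.1,0,0,0,0.013,4],[1.8,0.1,0,0,0,-0.001,4],[0,0,0,0,0,0,4]],
  ],
)

```text
time_s: 16.25
eef_pos: [0.6085, 0.0992, 0.1718]
eef_rot: [-0.0, 0.76, 0.65, 0.0]
wrist_force: [0.5, 0.3, -0.2]
opening: 0.112
grasp_force: 58.3
```

```bash
python3 plan.py 274
```

```text
t 16.25 pos [608.49  99.19 171.79] s 254 to home 85 off mm [-0.03] yaw err 0.142 F tool [0.33 0.47 0.24] Tq tool [-0.001 -0.003 -0.056] grip 58.3 9.6 tilt [0. 0.]
[[[2.3, -0.2, 0.1, 0.0, 0.0, -0.008, 4.0],
[2.1, -0.1, 0.0, 0.0, 0.0, -0.017, 4.0],
[2.2, 0.0, 0.0, 0.0, 0.0, -0.016, 4.0],
[2.2, -0.1, 0.0, 0.0, 0.0, -0.01, 4.0],
[2.4, 0.0, 0.0, 0.0, 0.0, -0.004, 4.0],
[2.1, 0.0, 0.0, 0.0, 0.0, 0.0, 4.0],
[2.2, 0.0, 0.0, 0.0, 0.0, 0.0, 4.0],
[2.2, 0.0, 0.0, 0.0, 0.0, 0.0, 4.0],
[2.3, 0.0, 0.0, 0.0, 0.0, 0.0, 4.0]]]
```

Call:
jog_arm(
  series=[
    [[2.3,-0.2,0,0,0,-0.008,4],[2.1,-0.1,0,0,0,-0.017,4],[2.2,0,0,0,0,-0.016,4],[2.2,-0.1,0,0,0,-0.01,4],[2.3,0,0,0,0,-0.004,4],[2.1,0,0,0,0,0,4],[2.2,0,0,0,0,0,4],[2.2,0,0,0,0,0,4],[2.2,0,0,0,0,0,4],[0,0,0,0,0,0,4]],
  ],
)

```text
time_s: 17.25
eef_pos: [0.6104, 0.119, 0.1718]
eef_rot: [-0.0, 0.742, 0.67, 0.0]
wrist_force: [0.1, 1.0, -0.3]
opening: 0.106
grasp_force: 58.3
```

```bash
python3 plan.py 296
```

```text
t 17.25 pos [610.45 119.01 171.81] s 274 to home 65 off mm [0.04] yaw err -0.001 F tool [ 1.02 -0.04  0.27] Tq tool [-0.012  0.028  0.024] grip 58.3 9.1 tilt [0.0001 0.0001]
[[[2.5, 0.0, 0.1, 0.0, 0.0, -0.001, 4.0],
[2.4, 0.0, 0.0, 0.0, 0.0, 0.0, 4.0],
[2.5, 0.0, 0.0, 0.0, 0.0, 0.005, 4.0],
[2.4, 0.0, 0.0, 0.0, 0.0, 0.016, 4.0],
[2.5, 0.1, 0.0, 0.0, 0.0, 0.032, 4.0],
[2.4, -0.1, 0.0, 0.0, 0.0, 0.041, 4.0],
[2.5, 0.2, 0.0, 0.0, 0.0, 0.048, 4.0],
[2.4, 0.1, 0.0, 0.0, 0.0, 0.037, 4.0],
[2.4, 0.1, 0.0, 0.0, 0.0, 0.025, 4.0]]]
```

Call:
jog_arm(
  series=[
    [[2.5,0,0,0,0,0,4],[2.4,0,0,0,0,0,4],[2.5,0,0,0,0,0.005,4],[2.4,0,0,0,0,0.016,4],[2.5,0,0,0,0,0.032,4],[2.4,0,0,0,0,0.041,4],[2.5,0.2,0,0,0,0.048,4],[2.4,0.1,0,0,0,0.037,4],[2.4,0.1,0,0,0,0.025,4],[0,0,0,0,0,0,4]],
  ],
)

```text
time_s: 18.25
eef_pos: [0.6143, 0.1407, 0.1718]
eef_rot: [-0.0, 0.807, 0.591, 0.0]
wrist_force: [0.7, -0.4, -0.4]
opening: 0.103
grasp_force: 58.3
```

```bash
python3 plan.py 318
```

```text
t 18.25 pos [614.3  140.66 171.79] s 296 to home 43 off mm [-0.06] yaw err 0.015 F tool [-0.19  0.77  0.43] Tq tool [-0.035 -0.044  0.014] grip 58.3 8.8 tilt [0.     0.0001]
[[[2.4, 0.0, 0.1, 0.0, 0.0, 0.015, 4.0],
[2.4, 0.0, 0.0, 0.0, 0.0, 0.0, 4.0],
[2.5, 0.0, 0.0, 0.0, 0.0, 0.0, 4.0],
[2.4, 0.0, 0.0, 0.0, 0.0, 0.0, 4.0],
[2.5, 0.0, 0.0, 0.0, 0.0, 0.0, 4.0],
[2.4, 0.0, 0.0, 0.0, 0.0, 0.0, 4.0],
[2.5, 0.0, 0.0, 0.0, 0.0, 0.0, 4.0],
[2.4, 0.0, 0.0, 0.0, 0.0, 0.0, 4.0],
[2.5, 0.0, 0.0, 0.0, 0.0, 0.0, 4.0]]]
```

Call:
jog_arm(
  series=[
    [[2.4,0,0,0,0,0.015,4],[2.4,0,0,0,0,0,4],[2.5,0,0,0,0,0,4],[2.4,0,0,0,0,0,4],[2.5,0,0,0,0,0,4],[2.4,0,0,0,0,0,4],[2.5,0,0,0,0,0,4],[2.4,0,0,0,0,0,4],[2.5,0,0,0,0,0,4],[0,0,0,0,0,0,4]],
  ],
)

```text
time_s: 19.25
eef_pos: [0.6213, 0.1615, 0.1718]
eef_rot: [-0.0, 0.811, 0.585, 0.0]
wrist_force: [-0.1, -0.1, -1.0]
opening: 0.102
grasp_force: 58.3
```

```bash
python3 plan.py 332
```

```text
t 19.25 pos [621.26 161.54 171.78] s 318 to home 21 off mm [-0.06] yaw err 0.0 F tool [-0.07 -0.04  1.02] Tq tool [-0.042 -0.014 -0.003] grip 58.3 8.8 tilt [0.0001 0.0001]
[[[1.5, -0.1, 0.1, 0.0, 0.0, 0.0, 4.0],
[1.6, 0.0, 0.0, 0.0, 0.0, 0.0, 4.0],
[1.5, 0.0, 0.0, 0.0, 0.0, 0.0, 4.0],
[1.6, 0.0, 0.0, 0.0, 0.0, 0.0, 4.0],
[1.5, 0.0, 0.0, 0.0, 0.0, 0.0, 4.0],
[1.6, 0.0, 0.0, 0.0, 0.0, 0.0, 4.0],
[1.5, 0.0, 0.0, 0.0, 0.0, 0.0, 4.0],
[1.6, 0.0, 0.0, 0.0, 0.0, 0.0, 4.0],
[1.6, 0.0, 0.0, 0.0, 0.0, 0.0, 4.0]]]
```

Call:
jog_arm(
  series=[
    [[1.5,0,0,0,0,0,4],[1.5,0,0,0,0,0,4],[1.5,0,0,0,0,0,4],[1.5,0,0,0,0,0,4],[1.5,0,0,0,0,0,4],[1.5,0,0,0,0,0,4],[1.5,0,0,0,0,0,4],[1.5,0,0,0,0,0,4],[1.5,0,0,0,0,0,4],[1,0,0,0,0,0,4]],
  ],
)

```text
time_s: 20.25
eef_pos: [0.6258, 0.1751, 0.1718]
eef_rot: [-0.0, 0.811, 0.585, -0.0]
wrist_force: [0.5, -0.2, -0.1]
opening: 0.109
grasp_force: 58.3
```

Call:
jog_arm(
  series=[
    [[0.5,0,0,0,0,0,4],[0.5,0,0,0,0,0,4],[0.5,0,0,0,0,0,4],[0.5,0,0,0,0,0,4],[0.5,0,0,0,0,0,4],[0.5,0,0,0,0,0,4],[0,0,0,0,0,0,4],[0,0,0,0,0,0,4],[0,0,0,0,0,0,4],[0,0,0,0,0,0,4]],
  ],
)

```text
time_s: 21.25
eef_pos: [0.6267, 0.1778, 0.1718]
eef_rot: [0.0, 0.811, 0.585, 0.0]
wrist_force: [0.2, -0.9, -1.4]
opening: 0.11
grasp_force: 58.3
```

```bash
python3 st.py
```

```text
t 21.25 pos [626.74 177.76 171.84] s 335 to home 4 off mm [-0.12] yaw err -0.0 F tool [-0.78  0.49  1.44] Tq tool [-0.068 -0.048 -0.013] grip 58.3 9.4 tilt [0.0001 0.    ]
```

Call:
jog_arm(
  series=[
    [[0.5,0,0,0,0,0,4],[0.5,0,0,0,0,0,4],[0.5,0,0,0,0,0,4],[0.5,0,0,0,0,0,4],[0,0,0,0,0,0,4],[0,0,0,0,0,0,4],[0,0,0,0,0,0,4],[0,0,0,0,0,0,4],[0,0,0,0,0,0,4],[0,0,0,0,0,0,4]],
  ],
)

```text
time_s: 22.25
eef_pos: [0.6274, 0.1797, 0.1718]
eef_rot: [0.0, 0.811, 0.585, 0.0]
wrist_force: [0.3, 0.4, -0.3]
opening: 0.105
grasp_force: 58.3
```

```bash
python3 st.py
```

```text
t 22.25 pos [627.37 179.69 171.82] s 337 to home 2 off mm [-0.11] yaw err -0.0 F tool [0.47 0.14 0.3 ] Tq tool [ 0.034  0.025 -0.024] grip 58.3 8.9 tilt [0.0001 0.    ]
```

Call:
jog_arm(
  series=[
    [[0.5,0,0,0,0,0,4],[0.5,0,0,0,0,0,4],[0.5,0,0,0,0,0,4],[0.5,0,0,0,0,0,4],[0.5,0,0,0,0,0,4],[0.5,0,0,0,0,0,4],[0,0,0,0,0,0,4],[0,0,0,0,0,0,4],[0,0,0,0,0,0,4],[0,0,0,0,0,0,4]],
  ],
)

```text
time_s: 23.25
eef_pos: [0.6283, 0.1825, 0.1718]
eef_rot: [0.0, 0.811, 0.585, 0.0]
wrist_force: [0.7, -0.3, -0.1]
opening: 0.107
grasp_force: 58.3
```

```bash
python3 st.py
```

```text
t 23.25 pos [628.35 182.53 171.82] s 340 to home -1 off mm [-0.14] yaw err -0.0 F tool [-0.05  0.73  0.07] Tq tool [0.027 0.021 0.026] grip 58.3 9.1 tilt [0.0001 0.    ]
```

Call:
jog_arm(
  series=[
    [[0.5,0,0,0,0,0,4],[0.5,0,0,0,0,0,4],[0.5,0,0,0,0,0,4],[0.5,0,0,0,0,0,4],[0.5,0,0,0,0,0,4],[0.5,0,0,0,0,0,4],[0,0,0,0,0,0,4],[0,0,0,0,0,0,4],[0,0,0,0,0,0,4],[0,0,0,0,0,0,4]],
  ],
)

```text
time_s: 24.25
eef_pos: [0.6286, 0.1833, 0.1716]
eef_rot: [0.001, 0.811, 0.584, -0.002]
wrist_force: [-4.3, -7.8, 1.8]
opening: 0.112
grasp_force: 58.7
```

```bash
python3 st.py
```

```text
t 24.25 pos [628.63 183.28 171.62] s 341 to home -2 off mm [-0.17] yaw err -0.001 F tool [-8.78 -1.58 -1.78] Tq tool [ 0.099 -1.714 -0.018] grip 58.7 9.6 tilt [-0.0022 -0.0035]
```

Call:
jog_arm(
  series=[
    [[0,0,0,0,0,0,4],[-1,0,0.5,0,0,0,4],[-1,0,0.5,0,0,0,4],[0,0,0.4,0,0,0,4],[0,0,0,0,0,0,4],[0,0,0,0,0,0,4],[0,0,0,0,0,0,4],[0,0,0,0,0,0,4],[0,0,0,0,0,0,4],[0,0,0,0,0,0,4]],
  ],
)

```text
time_s: 25.25
eef_pos: [0.6287, 0.183, 0.1713]
eef_rot: [0.0, 0.811, 0.585, -0.0]
wrist_force: [-4.2, -5.1, 6.2]
opening: 0.108
grasp_force: 59.3
```

```bash
python3 st.py
```

```text
t 25.25 pos [628.69 183.01 171.29] s 341 to home -2 off mm [-0.3] yaw err -0.0 F tool [-6.15 -2.36 -6.22] Tq tool [ 0.38  -0.895 -0.096] grip 59.3 9.2 tilt [ 0.0002 -0.0009]
```

Call:
jog_arm(
  series=[
    [[-0.8,0,-0.5,0,0,0,4],[-0.8,-0.3,-0.5,0,0,0,4],[-0.4,-0.3,-0.6,0,0,0,4],[0,0,-0.6,0,0,0,4],[0,0,0,0,0,0,4],[0,0,0,0,0,0,4],[0,0,0,0,0,0,4],[0,0,0,0,0,0,4],[0,0,0,0,0,0,4],[0,0,0,0,0,0,4]],
  ],
)

```text
time_s: 26.25
eef_pos: [0.6274, 0.1817, 0.1726]
eef_rot: [0.0, 0.811, 0.585, -0.0]
wrist_force: [-0.1, 0.0, -0.8]
opening: 0.107
grasp_force: 58.5
```

```bash
python3 st.py
```

```text
t 26.25 pos [627.42 181.75 172.59] s 339 to home 0 off mm [0.49] yaw err -0.0 F tool [-0.01 -0.11  0.77] Tq tool [-0.049 -0.015  0.001] grip 58.5 9.1 tilt [-0. -0.]
```

Call:
jog_arm(
  series=[
    [[0.5,0.2,0.4,0,0,0,4],[0.5,0.3,0.4,0,0,0,4],[0.4,0,0,0,0,0,4],[0,0,0,0,0,0,4],[0,0,0,0,0,0,12],[0,0,0,0,0,0,16],[0,0,0,0,0,0,22],[0,0,0,0,0,0,30],[0,0,0,0,0,0,30],[0,0,0,0,0,0,30]],
  ],
)

```text
time_s: 27.25
eef_pos: [0.6284, 0.1829, 0.1718]
eef_rot: [0.0, 0.811, 0.585, 0.0]
wrist_force: [0.0, -0.3, 0.3]
opening: 0.351
grasp_force: 0.0
```

Call:
jog_arm(
  series=[
    [[0,0,-5,0,0,0,30],[0,0,-15,0,0,0,30],[0,0,-20,0,0,0,30],[0,0,-20,0,0,0,30],[0,0,-20,0,0,0,30],[0,0,-20,0,0,0,30],[0,0,0,0,0,0,30],[0,0,0,0,0,0,30],[0,0,0,0,0,0,30],[0,0,0,0,0,0,30]],
  ],
)

```text
time_s: 28.25
eef_pos: [0.6277, 0.1828, 0.2703]
eef_rot: [-0.001, 0.811, 0.585, -0.001]
wrist_force: [1.0, 0.1, 0.8]
opening: 0.352
grasp_force: 0.0
```

```bash
python3 - <<'E'
from st import *
c=ctrl.camera("wrist"); pickle.dump((o,c),open("w3.pkl","wb"))
cv2.imwrite("pics/w3.png",cv2.resize(c["frame"],(768,576),interpolation=cv2.INTER_CUBIC))
h=M[NH].copy(); h[:2]=M[NH,:2]+.0015*np.array([np.cos(h[2]),np.sin(h[2])])
hx=np.array([np.cos(h[2]),np.sin(h[2])]);hy=np.array([-hx[1],hx[0]])
W,_=line(c,.156)
def loc(q): d=q[:,:2]-h[:2]; return np.c_[d@hx,d@hy,q[:,2]]*1e3
L=loc(W.reshape(-1,3))
k=(L[:,2]>185)&(L[:,2]<215)
a=L[k&(abs(L[:,1])<15)&(abs(L[:,0])<25)];print("tab",len(a),np.percentile(a,[2,50,98],axis=0).round(1) if len(a) else"")
a=L[k&(L[:,1]>25)&(L[:,1]<85)&(L[:,0]>-80)&(L[:,0]<10)];print("pin",len(a),np.percentile(a,[2,50,98],axis=0).round(1) if len(a) else"", a[a[:,2]>195].mean(0).round(1))
a=L[(L[:,2]>158)&(L[:,2]<170)&(L[:,1]>25)&(L[:,1]<85)&(L[:,0]>-100)&(L[:,0]<10)];print("arm",len(a),np.percentile(a,[2,50,98],axis=0).round(1) if len(a) else"")
E
```

```text
t 28.25 pos [627.66 182.85 270.27] s 340 to home -1 off mm [0.62] yaw err -0.0 F tool [ 0.38  0.97 -0.8 ] Tq tool [-0.02  -0.036  0.025] grip 0.0 30.1 tilt [-0.0024 -0.0002]
tab 459 [[ -8.6  -4.8 187.3]
 [  2.3   0.  207. ]
 [  6.6   4.8 208.6]]
pin 220 [[-47.7  47.1 185.5]
 [-40.9  51.2 197.5]
 [-38.5  55.8 199.7]] [-42.6  51.7 198.3]
arm 817 [[-56.1  44.6 159.4]
 [-23.2  55.6 163.8]
 [ -6.5  67.3 168.7]]
```

View pics/w3.png

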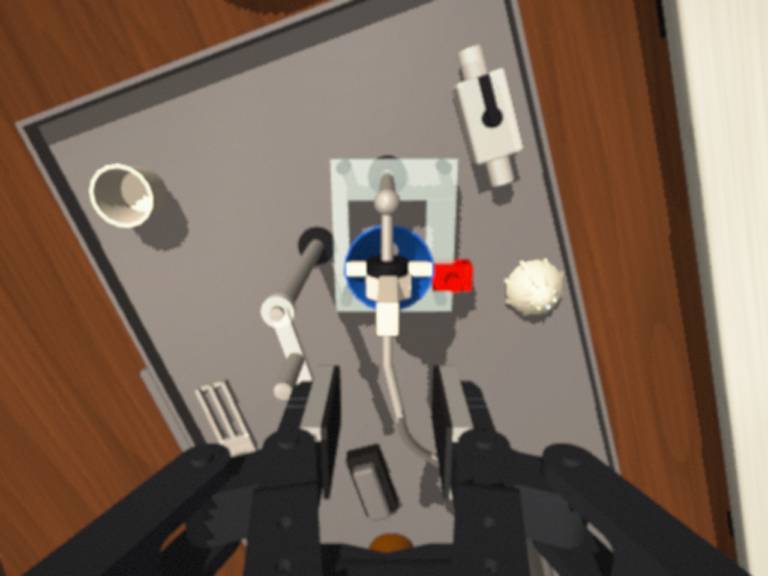

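The ring sits at the stop (1.5x image: ring (388,270), tab top (388,318)). The keeper pivot is at (277,312) and the pin top at (284,390), still open at about 1.29 rad. Next I'll pinch the pin.

```bash
cat > kp.py <<'E'
from st import *
h=M[NH].copy();hx=np.array([np.cos(h[2]),np.sin(h[2])]);hy=np.array([-hx[1],hx[0]]);h0=h[:2]+.0015*hx
def w(x,y,z): return np.array([*(h0+x*hx+y*hy),z])
def loc(p): d=p[:2]-h0; return np.array([d@hx,d@hy])*1e3
E
python3 - <<'E'
from kp import *
A=w(-.0423,.0516,.235);th=1.53;p0=o["eef_pos"];print(A)
show(rows(p0,T,lin(p0,head(o),A,th,4)+lin(A,th,A-[0,0,.063],th,4),30))
E
```

```text
t 28.3 pos [627.77 182.86 270.43] s 340 to home -1 off mm [0.52] yaw err -0.0 F tool [-0.44 -0.34  0.29] Tq tool [0.086 0.029 0.012] grip 0.0 30.0 tilt [-0.0022 -0.0003]
[0.56598405 0.15905584 0.235     ]
[[[-10.5, -12.8, 8.9, -0.002, 0.001, -0.07, 30.0],
[-9.6, -13.4, 8.8, 0.0, 0.0, -0.071, 30.0],
[-8.7, -14.2, 8.9, 0.0, 0.0, -0.07, 30.0],
[-7.6, -14.6, 8.9, 0.0, 0.0, -0.07, 30.0],
[0.0, 0.0, 15.7, 0.0, 0.0, 0.0, 30.0],
[0.0, 0.0, 15.8, 0.0, 0.0, 0.0, 30.0],
[0.0, 0.0, 15.7, 0.0, 0.0, 0.0, 30.0],
[0.0, 0.0, 15.8, 0.0, 0.0, 0.0, 30.0]]]
```

Call:
jog_arm(
  series=[
    [[-10.5,-12.8,8.9,0,0,-0.07,30],[-9.6,-13.4,8.8,0,0,-0.071,30],[-8.7,-14.2,8.9,0,0,-0.07,30],[-7.6,-14.6,8.9,0,0,-0.07,30],[0,0,0,0,0,0,30],[0,0,0,0,0,0,30],[0,0,0,0,0,0,30],[0,0,15,0,0,0,30],[0,0,10,0,0,0,30],[0,0,0,0,0,0,30]],
  ],
)

```text
time_s: 29.3
eef_pos: [0.5652, 0.1591, 0.2083]
eef_rot: [-0.002, 0.722, 0.692, -0.002]
wrist_force: [-0.2, -0.0, 0.1]
opening: 0.351
grasp_force: 0.0
```

```bash
python3 - <<'E'
from kp import *
print("local",loc(o["eef_pos"]),head(o))
c=ctrl.camera("wrist");f=cv2.resize(c["frame"],(768,576),interpolation=cv2.INTER_CUBIC)
cv2.imwrite("pics/w4.png",f[150:])
E
```

```text
t 29.3 pos [565.23 159.07 208.33] s 298 to home 41 off mm [52.32] yaw err 0.281 F tool [-0.04 -0.15 -0.07] Tq tool [-0.044 -0.029  0.036] grip 0.0 30.0 tilt [-0.0047 -0.0003]
local [-42.52839312  52.32387003] 1.5295650447788762
```

View pics/w4.png

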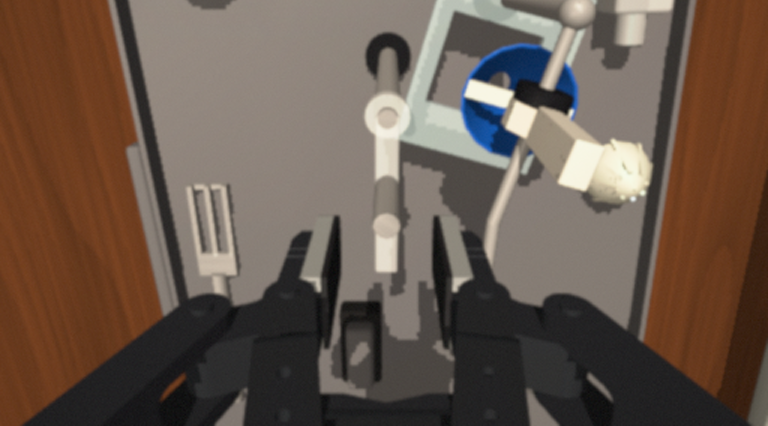

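The pin at (387,225) lies midway between the fingertips and the arm is in line with the tool. I'll descend and pinch.

Call:
jog_arm(
  series=[
    [[0,0,12,0,0,0,30],[0,0,12,0,0,0,30],[0,0,12,0,0,0,30],[0,0,0,0,0,0,30],[0,0,0,0,0,0,20],[0,0,0,0,0,0,12],[0,0,0,0,0,0,6],[0,0,0,0,0,0,6],[0,0,0,0,0,0,6],[0,0,0,0,0,0,6]],
  ],
)

```text
time_s: 30.35
eef_pos: [0.5667, 0.1591, 0.1757]
eef_rot: [0.0, 0.721, 0.692, 0.0]
wrist_force: [-1.4, -0.4, 1.9]
opening: 0.088
grasp_force: 58.6
```

```bash
python3 - <<'E'
from kp import *
L=loc(o["eef_pos"]);print("local",L)
ph=np.pi/2-np.arctan2(60-L[1],-13-L[0]);print("phi",ph)
# arc, starting at measured
pv=np.array([-13,60.]); n=16; e=-.02
r0=np.hypot(*(L-pv));print("r",r0)
pts=[]
for k in range(1,n+1):
    f=ph+(e-ph)*k/n; r=r0+(30-r0)*min(1,k/5)
    q=pv+r*np.array([-np.sin(f),-np.cos(f)]); pts.append((w(q[0]/1e3,q[1]/1e3,o["eef_pos"][2]),down(head(o)+ph-f)))
show(rows(o["eef_pos"],T,pts,6))
E
```

```text
t 30.35 pos [566.71 159.11 175.71] s 298 to home 41 off mm [50.92] yaw err 0.281 F tool [-0.48 -1.41 -1.9 ] Tq tool [ 0.302 -0.149 -0.023] grip 58.6 7.5 tilt [ 0.0004 -0.0001]
local [-42.02299405  50.92475488]
phi 1.2677369558965172
r 30.408785866061724
[[[0.2, 2.4, 0.0, 0.0, 0.0, -0.08, 6.0],
[0.3, 2.5, 0.0, 0.0, 0.0, -0.081, 6.0],
[0.2, 2.4, 0.0, 0.0, 0.0, -0.08, 6.0],
[0.2, 2.4, 0.0, 0.0, 0.0, -0.081, 6.0],
[0.3, 2.4, 0.0, 0.0, 0.0, -0.08, 6.0],
[0.1, 2.4, 0.0, 0.0, 0.0, -0.081, 6.0],
[0.2, 2.4, 0.0, 0.0, 0.0, -0.08, 6.0],
[0.1, 2.4, 0.0, 0.0, 0.0, -0.081, 6.0],
[0.2, 2.4, 0.0, 0.0, 0.0, -0.08, 6.0],
[0.1, 2.4, 0.0, 0.0, 0.0, -0.081, 6.0],
[0.2, 2.5, 0.0, 0.0, 0.0, -0.08, 6.0],
[0.1, 2.4, 0.0, 0.0, 0.0, -0.081, 6.0],
[0.2, 2.4, 0.0, 0.0, 0.0, -0.08, 6.0],
[0.1, 2.4, 0.0, 0.0, 0.0, -0.081, 6.0],
[0.2, 2.4, 0.0, 0.0, 0.0, -0.08, 6.0],
[0.1, 2.4, 0.0, 0.0, 0.0, -0.081, 6.0]]]
```

Call:
jog_arm(
  series=[
    [[0.2,2.4,0,0,0,-0.08,6],[0.2,2.4,0,0,0,-0.08,6],[0.2,2.4,0,0,0,-0.08,6],[0.2,2.4,0,0,0,-0.08,6],[0.2,2.4,0,0,0,-0.08,6],[0.1,2.4,0,0,0,-0.08,6],[0.2,2.4,0,0,0,-0.08,6],[0.1,2.4,0,0,0,-0.08,6],[0,0,0,0,0,0,6],[0,0,0,0,0,0,6]],
  ],
)

```text
time_s: 31.35
eef_pos: [0.5847, 0.1651, 0.1756]
eef_rot: [0.0, 0.468, 0.884, 0.0]
wrist_force: [-1.9, 1.1, 4.3]
opening: 0.091
grasp_force: 58.7
```

```bash
cat > arc.py <<'E'
from kp import *
import sys
n=int(sys.argv[1]);e=float(sys.argv[2])
L=loc(o["eef_pos"]);pv=np.array([-13,60.]);ph=np.pi/2-np.arctan2(60-L[1],-13-L[0]);r0=np.hypot(*(L-pv));print("phi",ph,"r",r0,"local",L)
pts=[]
for k in range(1,n+1):
    f=ph+(e-ph)*k/n
    q=pv+30.3*np.array([-np.sin(f),-np.cos(f)]); pts.append((w(q[0]/1e3,q[1]/1e3,o["eef_pos"][2]),down(h[2]+np.pi/2-f)))
show(rows(o["eef_pos"],T,pts,6))
E
python3 arc.py 8 0
```

```text
t 31.35 pos [584.71 165.1  175.63] s 310 to home 29 off mm [35.75] yaw err 0.919 F tool [ 1.96 -0.96 -4.28] Tq tool [ 0.349  0.21  -0.128] grip 58.7 7.8 tilt [0.0003 0.0002]
phi 0.629004447835639 r 29.9917731609549 local [-30.6453608   35.74824337]
[[[-0.2, 2.4, 0.0, 0.0, 0.0, -0.101, 6.0],
[0.1, 2.4, 0.0, 0.0, 0.0, -0.079, 6.0],
[0.1, 2.4, 0.0, 0.0, 0.0, -0.079, 6.0],
[0.1, 2.3, 0.0, 0.0, 0.0, -0.078, 6.0],
[0.1, 2.4, 0.0, 0.0, 0.0, -0.079, 6.0],
[0.1, 2.4, 0.0, 0.0, 0.0, -0.079, 6.0],
[0.1, 2.4, 0.0, 0.0, 0.0, -0.078, 6.0],
[0.1, 2.4, 0.0, 0.0, 0.0, -0.079, 6.0]]]
```

Call:
jog_arm(
  series=[
    [[0.2,2.4,0,0,0,-0.08,6],[0.2,2.4,0,0,0,-0.08,6],[0.2,2.4,0,0,0,-0.08,6],[0.1,2.4,0,0,0,-0.08,6],[0.2,2.4,0,0,0,-0.08,6],[0.1,2.4,0,0,0,-0.08,6],[0.2,2.3,0,0,0,-0.08,6],[0.1,2,0,0,0,-0.07,6],[0,0,0,0,0,0,6],[0,0,0,0,0,0,6]],
  ],
)

```text
time_s: 32.35
eef_pos: [0.5952, 0.1797, 0.1755]
eef_rot: [-0.0, 0.171, 0.985, -0.0]
wrist_force: [-4.9, -1.1, 4.2]
opening: 0.09
grasp_force: 58.9
```

```bash
python3 arc.py 2 -0.03
```

```text
t 32.35 pos [595.15 179.65 175.49] s 327 to home 12 off mm [30.45] yaw err 1.549 F tool [ 4.27 -2.74 -4.19] Tq tool [0.475 0.716 0.003] grip 58.9 7.7 tilt [-0.0008 -0.0004]
phi 0.01814769377233927 r 29.559718128759183 local [-13.53641127  30.44514932]
[[[-0.7, 0.7, 0.0, -0.001, -0.001, -0.028, 6.0],
[0.0, 0.8, 0.0, 0.0, 0.0, -0.024, 6.0]]]
```

Call:
jog_arm(
  series=[
    [[-0.5,0.7,0,0,0,-0.02,6],[0,0.7,0,0,0,0,6],[0,0.6,0,0,0,0,6],[0,0,0,0,0,0,6],[0,0,0,0,0,0,6],[0,0,0,0,0,0,6],[0,0,0,0,0,0,6],[0,0,0,0,0,0,6],[0,0,0,0,0,0,6],[0,0,0,0,0,0,6]],
  ],
)

```text
time_s: 33.35
eef_pos: [0.5954, 0.1801, 0.1753]
eef_rot: [-0.001, 0.161, 0.987, -0.001]
wrist_force: [-8.8, -6.3, 6.6]
opening: 0.093
grasp_force: 59.2
```

```bash
python3 arc.py 2 -0.03
```

```text
t 33.35 pos [595.42 180.12 175.28] s 327 to home 12 off mm [30.34] yaw err 1.568 F tool [ 6.3  -8.81 -6.58] Tq tool [1.428 1.066 0.032] grip 59.2 7.9 tilt [-0.0031 -0.0025]
phi 0.00036095370050404085 r 29.664973555117495 local [-13.01070768  30.33502838]
[[[-0.6, 0.5, 0.0, -0.003, -0.002, -0.017, 6.0],
[0.0, 0.4, 0.0, 0.0, 0.0, -0.015, 6.0]]]
```

Call:
jog_arm(
  series=[
    [[0.5,-1,0,0,0,0,6],[0.5,-1,0,0,0,0,6],[0,0,0,0,0,0,6],[0,0,0,0,0,0,14],[0,0,0,0,0,0,20],[0,0,0,0,0,0,20],[0,0,0,0,0,0,20],[0,0,0,0,0,0,20],[0,0,-5,0,0,0,20],[0,0,-10,0,0,0,20]],
  ],
)

```text
time_s: 34.35
eef_pos: [0.5945, 0.18, 0.19]
eef_rot: [-0.001, 0.16, 0.987, -0.0]
wrist_force: [0.3, 0.0, 0.8]
opening: 0.231
grasp_force: 0.0
```

Call:
jog_arm(
  series=[
    [[0,0,-15,0,0,0,20],[0,0,-20,0,0,0,20],[0,0,-20,0,0,0,20],[0,0,-20,0,0,0,20],[0,0,-15,0,0,0,20],[0,0,-10,0,0,0,20],[0,0,0,0,0,0,20],[0,0,0,0,0,0,20],[0,0,0,0,0,0,20],[0,0,0,0,0,0,20]],
  ],
)

```text
time_s: 35.35
eef_pos: [0.5946, 0.1799, 0.2891]
eef_rot: [-0.001, 0.16, 0.987, -0.0]
wrist_force: [-0.0, -0.7, 0.0]
opening: 0.235
grasp_force: 0.0
```

```bash
python3 - <<'E'
from kp import *
c=ctrl.camera("wrist");W,_=line(c,.156);q=W.reshape(-1,3);d=q[:,:2]-h0;L=np.c_[d@hx,d@hy,q[:,2]]*1e3
a=L[(L[:,2]>190)&(L[:,2]<212)&(abs(L[:,0])<60)]
b=a[(a[:,1]>15)&(a[:,1]<75)];print("pin",len(b),b[b[:,2]>195].mean(0).round(1))
b=a[abs(a[:,1])<12];print("tab",len(b),np.percentile(b,[2,50,98],axis=0).round(1))
b=L[(L[:,2]>158)&(L[:,2]<168)&(L[:,1]>-10)&(L[:,1]<50)&(abs(L[:,0]+13)<20)]
print("arm",len(b),np.percentile(b,[2,50,98],axis=0).round(1),"slope",np.polyfit(b[:,1],b[:,0],1))
cv2.imwrite("pics/w5.png",cv2.resize(c["frame"],(768,576),interpolation=cv2.INTER_CUBIC))
E
```

```text
t 35.35 pos [594.59 179.93 289.05] s 327 to home 12 off mm [31.06] yaw err 1.571 F tool [-0.21 -0.7  -0.03] Tq tool [ 0.005  0.006 -0.032] grip 0.0 20.1 tilt [-0.0021 -0.0002]
pin 160 [-14.9  31.1 198.5]
tab 401 [[ -9.5  -3.6 190.7]
 [ -2.4   4.5 206.4]
 [  5.7   5.6 208.3]]
arm 683 [[-19.4  -8.7 159. ]
 [-13.2   8.9 163.6]
 [  5.5  48.9 167.3]] slope [-0.09816773 -9.33991023]
```

View pics/w5.png

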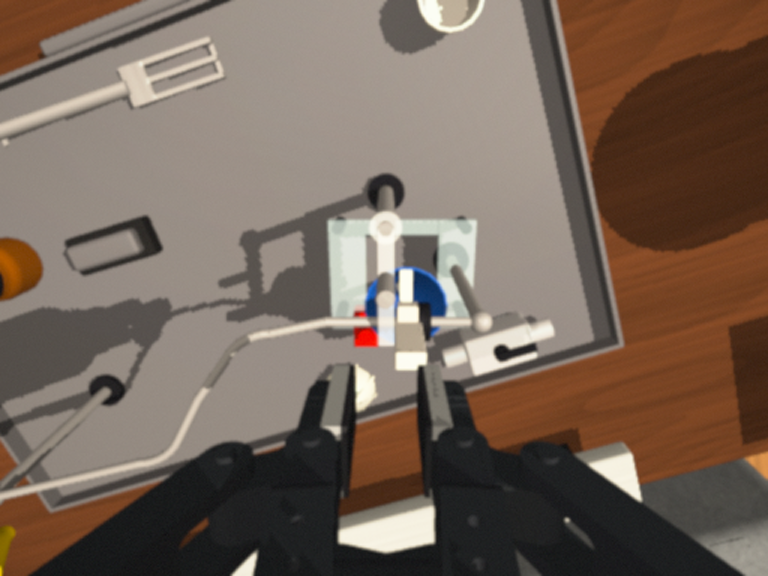

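The arm lies across the rail behind the ring (pivot (385,228), pin (385,297), tip (386,345)). I'll check the angle more precisely.

```bash
python3 - <<'E'
from kp import *
c=ctrl.camera("wrist");f=c["frame"].astype(float)
W,_=line(c,.156);d=W[...,:2]-h0;X=d@hx*1e3;Y=d@hy*1e3;Z=W[...,2]*1e3
out=[]
for v in range(150,234,2):
    k=np.where((Z[v]>161)&(Z[v]<171)&(abs(X[v]+13)<12)&(np.arange(512)<266))[0]
    if len(k): 
        p=atz(c,k.mean(),v,.1635);dd=p[:2]-h0;out.append((v,k.min(),k.max(),round(dd@hx*1e3,1),round(dd@hy*1e3,1)))
print(out)
E
```

```text
t 35.4 pos [594.68 179.97 289.26] s 327 to home 12 off mm [30.99] yaw err 1.571 F tool [-0.99  0.58  0.37] Tq tool [ 0.037 -0.002 -0.031] grip 0.0 19.7 tilt [-0.0017 -0.0002]
[(150, np.int64(247), np.int64(265), np.float64(-15.7), np.float64(61.2)), (152, np.int64(247), np.int64(265), np.float64(-15.7), np.float64(59.6)), (154, np.int64(247), np.int64(265), np.float64(-15.7), np.float64(57.9)), (156, np.int64(248), np.int64(265), np.float64(-15.3), np.float64(56.2)), (158, np.int64(249), np.int64(264), np.float64(-15.3), np.float64(54.5)), (160, np.int64(251), np.int64(262), np.float64(-15.3), np.float64(52.8)), (162, np.int64(251), np.int64(262), np.float64(-15.3), np.float64(51.1)), (164, np.int64(251), np.int64(262), np.float64(-15.3), np.float64(49.3)), (166, np.int64(251), np.int64(262), np.float64(-15.3), np.float64(47.6)), (168, np.int64(251), np.int64(262), np.float64(-15.3), np.float64(45.9)), (170, np.int64(251), np.int64(262), np.float64(-15.3), np.float64(44.1)), (172, np.int64(251), np.int64(262), np.float64(-15.3), np.float64(42.4)), (174, np.int64(252), np.int64(262), 
[... 663 characters left out ...]
, np.float64(-14.3), np.float64(7.8)), (212, np.int64(252), np.int64(265), np.float64(-14.3), np.float64(5.9)), (214, np.int64(252), np.int64(265), np.float64(-14.3), np.float64(4.0)), (216, np.int64(252), np.int64(264), np.float64(-14.0), np.float64(2.0)), (218, np.int64(252), np.int64(262), np.float64(-14.9), np.float64(0.1)), (220, np.int64(252), np.int64(262), np.float64(-14.9), np.float64(-1.8)), (222, np.int64(252), np.int64(262), np.float64(-14.9), np.float64(-3.7)), (224, np.int64(252), np.int64(262), np.float64(-14.9), np.float64(-5.7)), (226, np.int64(252), np.int64(262), np.float64(-14.9), np.float64(-7.6)), (228, np.int64(252), np.int64(262), np.float64(-14.9), np.float64(-9.6))]
```

```bash
python3 -c "
from bench import ctrl
print(ctrl.hand_in())"
```

```text
the job is handed in; nothing more can be done
None
```

The job is handed in at about 35 s of the 72 s allowed, though the hand-in gave no verdict: the ring was pressed home on the stop at about 9 N (7 N asked), the keeper is closed on its hard end (about 0 rad) behind it, the gripper has let go, and I touched nothing else on the tray.

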